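# Cap the duct collars for transport

## Robot

A 6-joint arm with a two-finger parallel gripper is mounted at the origin on the work surface. World frame = base frame: x ahead of the robot, y to its left, z up, the work surface at z = 0. Lengths are in m, angles in rad, forces in N, time in s.
With the tool pointing down it reaches from about 0.35 to 0.975 m from the base axis. Payload 7.1 kg.
Tool frame: the origin (TCP) lies at the very end of the fingers, on their centre line; the grasp point (between the pads) lies 19 mm behind it; z points along the fingers, x is the direction in which the jaws open and shut, and the axes are right-handed (so a half turn about z gives the same grasp; the last joint's range is limited). The gripper opens to 88 mm and grips with 3 to 60 N. Pads are 20 mm wide; open, the fingers measure 115 mm over their backs; the gripper's body (75 mm by 178 mm) begins 61 mm behind the grasp point.
Start: joints at [-1.361, 0.423, 1.63, -0, 1.089, -0.019], TCP at [0.142, -0.609, 0.223] pointing down, gripper open.
Joint ranges: [-3, 3], [-0.9, 2.11], [0.09, 2.58], [-1.31, 4.45], [0.11, 2.69], [-2.54, 2.54]. Speed limits (rad/s): [2.39, 2.39, 3.01, 3.14, 3.14, 3.14].

## Interface

Orientations are given as a rotation vector (axis times angle).
In Python, from station import * gives the robot as it stands. The module is installed in compiled form; this text tells all that it offers.
- The arm moves only by the tool send_rows, never from a script. Its argument "series" is a list of rows, each an object of numbers: "dx", "dy", "dz": the shift along the tool's x, y, z in cm; "rx", "ry", "rz": the turn, a rotation vector about the tool's x, y, z in rad. In form: [{"dx": .., "dy": .., "dz": .., "rx": .., "ry": .., "rz": ..}, ...]. A call has exactly 8 rows; each row is the pose to reach, as a shift and turn from the pose commanded when the call began, along the tool's axes at that moment; what a row does not reach only later rows make up. A row lasts 1/10 s, in which the tool goes at most 50 mm and 8.59 degrees, less where a joint would pass 70% of its speed; a pose out of reach is approached as far as the arm can. A call with a gripper value outside its range is refused whole. "fingers" is the opening, from 0 (shut) to 1 (fully open), set as the call begins (left out, the last holds). The fingers move at their own pace and stop on an object; "grip_force" is the grip in N (left out, the last holds). Time passes only in rows, so rows that repeat a pose let the fingers close, or fill a call up. It gives the time, the measured TCP pose, the force and the opening at its end, in the units of the state.
- get_state(): the state, without advancing time (a new reading comes with each control period).
- grab_frame(name): name is "side" or "top" or "wrist"; returns the picture (480x640x3 uint8, blue, green, red); there is no depth.
- camera_model(name): a dict with "mtx" (3x3 intrinsics, pixels), "world_from_camera" (4x4, takes a point from camera to world coordinates); the wrist camera has in their place "tool_from_camera" (4x4, takes a point from camera to tool coordinates, whose origin is the TCP and whose axes are the tool frame's). Camera axes: x right, y up, looking along -z (the intrinsics and any distortion apply to the point x, -y, -z); pixel columns grow to the right and rows downward; lengths in m; the calibration is good to about 2 mm. The wrist camera is an equidistant fisheye: a pixel r from the principal point sees the ray r / f radians off the axis. A picture is of the moment at which its call begins: read the wrist's pose just before it. camera_model takes no time and is no camera call.
- job_done(): hands the job in, once; it reports no verdict.
The state is a dict: "time_s": time; "joints": joint angles; "qd": joint speeds; "effort": joint torques, N m; "tcp_pos": TCP position; "ee_rot": TCP orientation; "force": force on the tool from outside, world axes, zero at the start; "wrist_torque": the same for the moment, N m; "gripper_width": finger opening in m.
Only numpy, scipy, OpenCV 4.12 (cv2) and the standard library are available. Lean on these libraries where they do the work, as an engineer would, in place of code of your own. Each camera call takes 0.05 s, during which the arm holds its last target. There are 200 camera calls.

## Task

The duct collars on the bench are to be closed against dust before they are shipped: take the stack of four transport caps apart and close each collar with the cap of its own shape and size, its spigot in the opening and its flange resting flat on the rim, the oblong and the square cap turned in line with their collars. Let go of them all, and do not knock over the blue can.

Things in the scene. Friction and masses are not known exactly. Their poses are not given: they have to be found in the camera images.
- cap_small_round: Smallest cap, on top of the stack of four at the start. Spigot 24 mm diameter, flange 62 mm diameter, hub 30 mm diameter; about 0.1 kg. Each cap has, from below: a flat-bottomed black rubber spigot 8 mm deep, a grey plastic flange 6 mm thick, and a solid black plastic hub 24 mm high to hold it by (38 mm high in all). Origin: centre of the underside of the spigot; z up through the hub. Loose.
- cap_square: Square cap, second from the top of the stack (the small round one stands on its hub). Spigot 40 x 40 mm, flange 78 x 78 mm, hub 40 x 40 mm, sides along its x and y; about 0.2 kg. Built in layers and heights just like the small round cap.
- cap_oblong: Oblong cap, third from the top (the square one stands on its hub). x along its length: spigot 104 x 34 mm, flange 142 x 72 mm, hub 80 x 30 mm; about 0.3 kg. Layers and heights as on the small round cap.
- cap_large_round: Large round cap, at the bottom of the stack, on the bench (the oblong one stands on its hub). Spigot 76 mm diameter, flange 114 mm diameter, hub 50 mm diameter; about 0.3 kg. Layers and heights as on the small round cap.
- collar_small_round: Small round upright galvanised duct collar, opening 40 mm diameter, on a round foot 72 mm wide. Fixed. Origin: centre of its underside on the bench, z up; its open rim is 50 mm above that; walls 3 mm.
- collar_square: Square upright galvanised duct collar, opening 56 x 56 mm, sides along its x and y. Fixed. Origin: centre of its underside on the bench, z up; its open rim is 50 mm above that; walls 3 mm.
- collar_oblong: Oblong upright galvanised duct collar, opening 120 mm (along its x) x 50 mm. Fixed. Origin: centre of its underside on the bench, z up; its open rim is 50 mm above that; walls 3 mm.
- collar_large_round: Large round upright galvanised duct collar, opening 92 mm diameter, on a round foot 120 mm wide. Fixed. Origin: centre of its underside on the bench, z up; its open rim is 50 mm above that; walls 3 mm.
- oil_can: Blue can standing loose among the collars, 58 mm diameter, 135 mm high; origin: centre of its underside, z up. To be left standing.
There are look-alikes about, which are no part of the job. What is shaped like the cap_small_round but pink or red is not meant.

How it is judged:
At the end, for the whole second after the job is handed in: Each cap sits in the collar of its own shape and size: centres within 10 mm, its underside 38 to 45 mm above the collar's (seated: 42), tilt under 0.06 rad; oblong and square caps turned within 0.22 rad of their collars; all released, at rest, the blue can standing (horizontal distance between cap_small_round and collar_small_round below 0.01 m and z of cap_small_round in the frame of collar_small_round between 0.038 and 0.045 m and angle between each of cap_small_round, cap_square, cap_oblong, cap_large_round's own z axis and vertical below 0.06 rad and linear speed of each of cap_small_round, cap_square, cap_oblong, cap_large_round below 0.02 m/s and angular speed of each of cap_small_round, cap_square, cap_oblong, cap_large_round below 0.2 rad/s and horizontal distance between cap_square and collar_square below 0.01 m and z of cap_square in the frame of collar_square between 0.038 and 0.045 m and (angle between the x axis of cap_square and the x axis of collar_square, either way round below 0.22 rad or angle between the x axis of cap_square and the y axis of collar_square, either way round below 0.22 rad) and horizontal distance between cap_oblong and collar_oblong below 0.01 m and z of cap_oblong in the frame of collar_oblong between 0.038 and 0.045 m and angle between the x axis of cap_oblong and the x axis of collar_oblong, either way round below 0.22 rad and horizontal distance between cap_large_round and collar_large_round below 0.01 m and z of cap_large_round in the frame of collar_large_round between 0.038 and 0.045 m and angle between oil_can's own z axis and vertical below 0.3 rad); the robot touches nothing.
It fails at once if the blue can is knocked over (angle between oil_can's own z axis and vertical above 0.6 rad).
It also fails if it takes over 131 s, if anything falls off the work surface, if the arm or the gripper's body presses on something with over 40 N, if the wrist force passes 120 N, or if a joint passes its speed limit or range.

## Working session

There is one attempt and no reset: what is moved stays moved. The work goes in short steps, Python scripts to look and compute and a tool call to move; the robot and the scene stay as the last step left them, time stands still between calls to the robot, and variables do not carry over. Pictures are saved under pics/ and viewed, about 12 in all and at most 16, crops included, and the job is handed in when it is done.

Besides the shell and the picture viewer there is one more tool, called after ">>>" as name([rows], argument=value, ...), one row to a line, values as JSON. send_rows: Moves the arm, as the interface text tells. Its arguments: {"type":"object","properties":{"series":{"type":"array","items":{"type":"object","properties":{"dx":{"type":"number"},"dy":{"type":"number"},"dz":{"type":"number"},"rx":{"type":"number"},"ry":{"type":"number"},"rz":{"type":"number"}}}},"fingers":{"type":"number"},"grip_force":{"type":"number"}},"required":["series"]}

```bash
mkdir -p pics; cat > h.py <<'E'
from station import *
import numpy as np, cv2
def shot(n,f,crop=None,s=1):
    im=grab_frame(n)
    cv2.imwrite('pics/'+f+'_full.png',im)
    if crop: x0,y0,x1,y1=crop; im=im[y0:y1,x0:x1]
    if s!=1: im=cv2.resize(im,None,fx=s,fy=s,interpolation=cv2.INTER_CUBIC)
    cv2.imwrite('pics/'+f+'.png',im)
def world(n,u,v,z):
    c=camera_model(n);K=np.array(c['mtx']);T=np.array(c['world_from_camera'])
    d=np.array(c.get('dist',c.get('distortion',[0]*5)),float)
    p=cv2.undistortPoints(np.array([[[u,v]]],float),K,d)[0,0]
    r=T[:3,:3]@np.array([p[0],-p[1],-1]);o=T[:3,3]
    return o+r*(z-o[2])/r[2]
E
python3 - <<'E'
from h import *
print(get_state())
for n in('top','side','wrist'):print(n,camera_model(n))
shot('top','top0');shot('side','side0')
E
```

```text
{'time_s': 0.0, 'joints': array([-1.36101470e+00,  4.23832672e-01,  1.63069304e+00,  1.68973158e-05,
        1.08858729e+00, -1.89963686e-02]), 'qd': array([ 9.32508618e-04,  4.12679498e-04,  6.83311458e-05, -4.12185648e-04,
        1.30929292e-03, -1.10683641e-03]), 'effort': array([ 9.06622827e-04, -5.44615209e+01, -2.73660582e+01,  6.45204051e-02,
        2.27698224e-02, -1.35152322e-04]), 'tcp_pos': array([ 0.14165804, -0.60816319,  0.2219056 ]), 'ee_rot': array([-2.45970330e+00,  1.95276945e+00,  1.82631786e-03]), 'force': array([ 0.27603408,  0.36983514, -0.48740169]), 'wrist_torque': array([ 0.00284181,  0.02597433, -0.02433802]), 'gripper_width': 0.08818579549521822}
top {'mtx': array([[573.53106897,   0.        , 321.6869742 ],
       [  0.        , 573.53106897, 233.83471465],
       [  0.        ,   0.        ,   1.        ]]), 'world_from_camera': array([[-0.01742587,  0.99080835, -0.13414598,  0.35856538],
       [-0.99962312, -0.02011082, -0.01868614, -0.07173582],
       [-0.02121217,  0.1337698 ,  0.99078539,  1.38676315],
       [ 0.        ,  0.        ,  0.        
[... 283 characters left out ...]
4453,  0.5382182 , -0.82873797, -1.34130241],
       [-0.01265828,  0.83751825,  0.54626271,  0.97032769],
       [ 0.        ,  0.        ,  0.        ,  1.        ]])}
wrist {'mtx': array([[371.64829954,   0.        , 319.02240202],
       [  0.        , 371.64829954, 242.74999702],
       [  0.        ,   0.        ,   1.        ]]), 'tool_from_camera': array([[ 9.99999202e-01,  5.36010855e-04,  1.14395575e-03,
        -4.78842790e-04],
       [ 8.08987475e-04, -9.67206422e-01, -2.53990321e-01,
        -6.95368302e-02],
       [ 9.70299776e-04,  2.53991044e-01, -9.67206084e-01,
        -1.62728612e-01],
       [ 0.00000000e+00,  0.00000000e+00,  0.00000000e+00,
         1.00000000e+00]])}
```

View pics/top0.png

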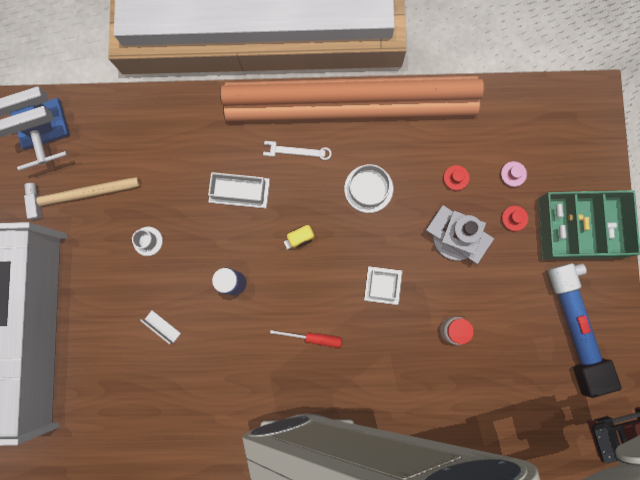

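View pics/side0.png

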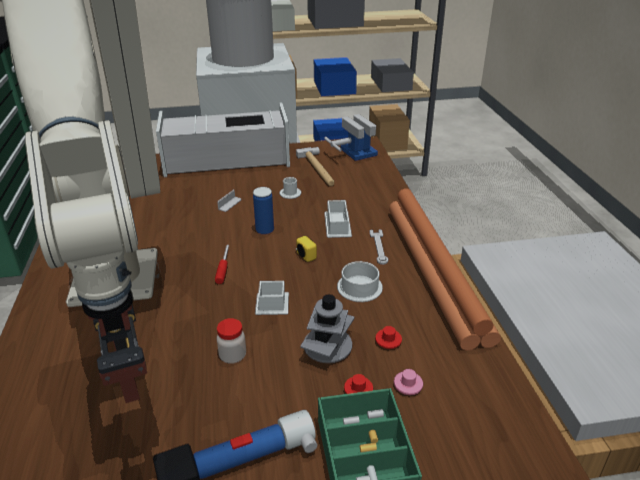

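The stack of four is at about (465,235) in the top view. The candidates are:

- **Small round cap:** black hub at (470,228), grey. The red ones at (456,178) and (515,218), the pink one at (514,174) and the red-lidded jar at (457,331) are look-alikes.
- **Collars:** small round (146,241), oblong (239,190), large round (369,188), square (383,286).
- **Can:** (228,282).

Next, one close crop.

```bash
python3 - <<'E'
import cv2,numpy as np
im=cv2.imread('pics/top0_full.png')
def c(x,y,w,h): return cv2.resize(im[y:y+h,x:x+w],None,fx=5,fy=5,interpolation=cv2.INTER_CUBIC)
A=np.hstack([c(420,195,80,60),c(200,160,80,60)])
B=np.hstack([c(335,160,80,60) ,c(345,255,80,60)])
cv2.imwrite('pics/c1.png',np.vstack([A,B]))
A=np.hstack([c(110,212,80,60),c(200,255,80,60)]);
im=cv2.imread('pics/side0_full.png')
B=c(270,285,100,80)[:300,:]
B=np.hstack([B,np.zeros((300,300,3),np.uint8)])
cv2.imwrite('pics/c2.png',np.vstack([A,c(280,285,160,80)[:400]])[:700])
E
```

```text
(no output)
```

View pics/c1.png

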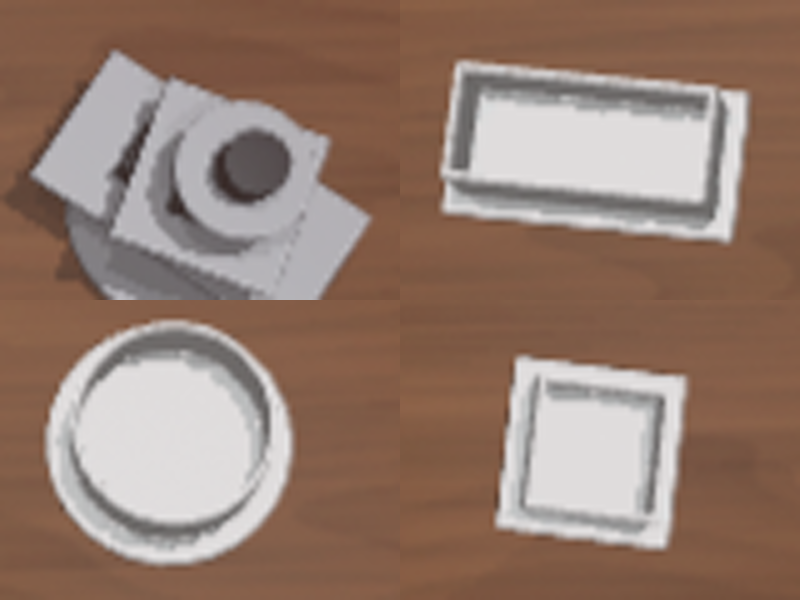

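View pics/c2.png

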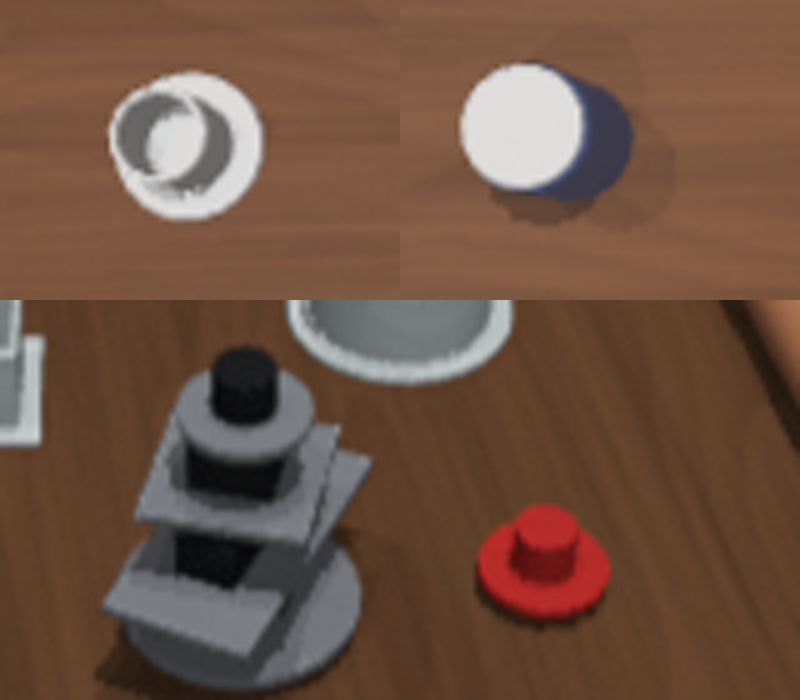

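The crop confirms the target: a grey small round cap on top with a black hub, at (471,228). The square cap's flange is below it, then the oblong cap, then the large round one. Now I'll turn the points into positions.

```bash
cat >> h.py <<'E'
from scipy.spatial.transform import Rotation as R
def plan(p,yaw=None):
    "print shift (cm, tool axes) and rz to bring the TCP to p with jaw axis at yaw (mod pi)"
    s=get_state();M=R.from_rotvec(s['ee_rot']).as_matrix()
    d=M.T@(np.array(p)-s['tcp_pos'])*100
    psi=np.arctan2(M[1,0],M[0,0])
    out=''
    if yaw is not None:
        for k in(-1,0,1,2):
            e=-(yaw+k*np.pi-psi)
            if abs(e)<3.2: out+=f' rz={e:.3f}'
    print('d',d.round(2),'psi %.3f'%psi,out,'j6 %.2f'%s['joints'][5])
E
python3 - <<'E'
from h import *
def pts(L,off,z): return np.array([world('top',off[0]+u/5,off[1]+v/5,z)[:2] for u,v in L])
def quad(n,P):
    P=np.array(P);e=[P[(i+1)%4]-P[i] for i in range(4)]
    print(n,'c',P.mean(0).round(4),'len',[round(float(np.linalg.norm(a)),4) for a in e],'ang',[round(float(np.arctan2(a[1],a[0])%np.pi),3) for a in e])
o=(420,195)
print('small hub',pts([(257,163)],o,.152),'flange',pts([(238,169)],o,.128))
quad('sq flange',pts([(172,78),(328,138),(270,295),(112,235)],o,.09))
A=pts([(113,50),(371,218),(33,175)],o,.052);quad('obl fl',[A[0],A[1],A[1]+A[2]-A[0],A[2]])
quad('obl rim',pts([(58,62),(318,90),(313,205),(45,178)],(200,160),.05))
quad('sq rim?',pts([(137,72),(268,92),(249,220),(122,212)],(345,255),.05))
quad('sq foot',pts([(118,56),(286,76),(266,248),(97,227)],(345,255),.004))
L=pts([(68,120),(268,160),(170,22),(170,228)],(335,160),.05);print('big rim',L)
print('big foot',pts([(47,145),(293,145),(170,20),(170,265)],(335,160),.003))
print('small rim',pts([(110,137),(210,137),(160,88),(160,182)],(110,212),.05))
print('small foot',pts([(190,72),(190,220),(263,146)],(110,212),.003))
print('can',pts([(122,127)],(200,255),.135))
plan((.5,0,.2),0);s=get_state();print(s['joints'][[0,5]])
for n in('side',):
  print('side small hub',world(n,280+245/5-0,285+(362-300)/5,.152))
E
```

```text
small hub [[ 0.53278063 -0.37267493]] flange [[ 0.53366543 -0.37004929]]
sq flange c [ 0.5312 -0.3707] len [0.0752, 0.0772, 0.0755, 0.0779] ang [1.172, 2.742, 1.181, 2.738]
obl fl c [ 0.5316 -0.3705] len [0.1422, 0.071, 0.1422, 0.071] ang [0.955, 2.543, 0.955, 2.543]
obl rim c [0.6571 0.1544] len [0.126, 0.0559, 0.129, 0.0568] ang [1.439, 3.095, 1.448, 3.04]
sq rim? c [ 0.4175 -0.1885] len [0.0614, 0.0599, 0.0587, 0.0653] ang [1.4, 2.96, 1.49, 3.006]
sq foot c [ 0.4183 -0.1914] len [0.0812, 0.0829, 0.0811, 0.0826] ang [1.433, 2.99, 1.43, 2.992]
big rim [[ 0.65781674 -0.11260797]
 [ 0.6363624  -0.20684619]
 [ 0.70449787 -0.16239011]
 [ 0.60462577 -0.15954785]]
big foot [[ 0.65601704 -0.10343019]
 [ 0.65336207 -0.22408563]
 [ 0.7176744  -0.16560632]
 [ 0.59492137 -0.16211289]]
small rim [[0.53537911 0.40253402]
 [0.53442243 0.35490966]
 [0.55832988 0.37929292]
 [0.51347944 0.3781826 ]]
small foot [[0.57299211 0.38051544]
 [0.49998774 0.37881155]
 [0.53564267 0.34372364]]
can [[0.42962604 0.16641771]]
d [-51.1  -48.7    2.27] psi -1.342  rz=1.800 rz=-1.342 j6 -0.02
[-1.3609942  -0.01902872]
side small hub [ 0.53622928 -0.36876446  0.152     ]
```

```bash
python3 -c "
from h import *
plan((.533,-.370,.25),-.6)"
```

```text
d [-14.33 -43.52  -2.78] psi -1.342  rz=2.400 rz=-0.742 j6 -0.02
```

>>> send_rows([
  {"dx": -1,"dy": -3,"dz": -1,"rz": -0.1},
  {"dx": -3,"dy": -8,"dz": -2,"rz": -0.2},
  {"dx": -5,"dy": -13,"dz": -2.8,"rz": -0.3},
  {"dx": -7,"dy": -18,"dz": -2.8,"rz": -0.4},
  {"dx": -8,"dy": -23,"dz": -2.8,"rz": -0.5},
  {"dx": -9.5,"dy": -28,"dz": -2.8,"rz": -0.6},
  {"dx": -11,"dy": -32,"dz": -2.8,"rz": -0.7},
  {"dx": -12,"dy": -35,"dz": -2.8,"rz": -0.742},
], fingers=1, grip_force=25)

```text
invalid input at $.series[0]: expected keys dx, dy, dz, rx, ry, rz
```

```bash
python3 -c "
from h import *
plan((.533,-.370,.25),-.6);s=get_state();print(s['time_s'],s['tcp_pos'],s['force'])"
```

```text
d [-14.33 -43.52  -2.78] psi -1.342  rz=2.400 rz=-0.742 j6 -0.02
0.1 [ 0.14166725 -0.6082102   0.22199306] [ 0.16211623 -0.58532871  0.48767283]
```

All six keys are required in each row.

>>> send_rows([
  {"dx": -1,"dy": -3,"dz": -1,"rx": 0,"ry": 0,"rz": -0.1},
  {"dx": -3,"dy": -8,"dz": -2,"rx": 0,"ry": 0,"rz": -0.2},
  {"dx": -5,"dy": -13,"dz": -2.8,"rx": 0,"ry": 0,"rz": -0.3},
  {"dx": -6,"dy": -18,"dz": -2.8,"rx": 0,"ry": 0,"rz": -0.4},
  {"dx": -8,"dy": -23,"dz": -2.8,"rx": 0,"ry": 0,"rz": -0.5},
  {"dx": -9.5,"dy": -28,"dz": -2.8,"rx": 0,"ry": 0,"rz": -0.6},
  {"dx": -11,"dy": -32,"dz": -2.8,"rx": 0,"ry": 0,"rz": -0.7},
  {"dx": -12,"dy": -35,"dz": -2.8,"rx": 0,"ry": 0,"rz": -0.742},
], fingers=1, grip_force=25)

```text
time_s: 0.9
tcp_pos: [0.4573, -0.4105, 0.2504]
ee_rot: [-3.003, 0.922, 0.0]
force: [-0.1, -1.1, -0.4]
gripper_width: 0.0878
```

```bash
python3 -c "
from h import *
plan((.533,-.370,.25),-.6);s=get_state();print(s['time_s'],s['tcp_pos'],s['force'])
shot('wrist','w1')"
```

```text
d [ 3.99 -7.6   0.04] psi -0.596  rz=3.146 rz=0.004 rz=-3.137 j6 -0.16
0.9 [ 0.45728844 -0.41051185  0.25041227] [-0.07524449 -1.13683025 -0.37361022]
```

View pics/w1.png

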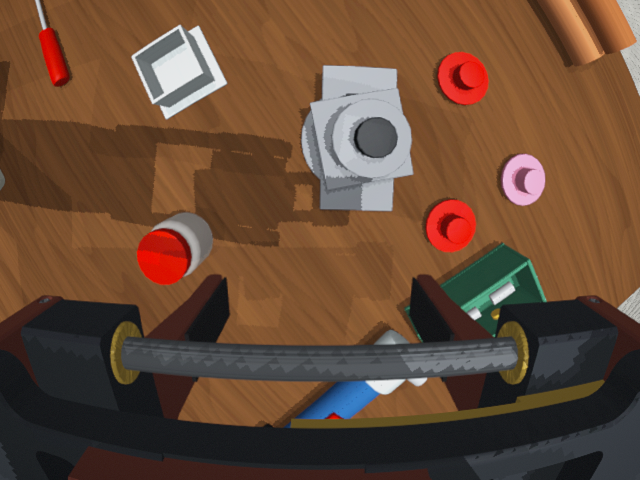

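The wrist view shows the stack with the small black hub at (377,138). The square flange is slightly rotated, and the oblong's long axis runs vertically in the image. The red and pink look-alikes are to the right. I'll cross-check the hub position by fisheye.

```bash
cat >> h.py <<'E'
def wr(u,v,z,s=None):
    s=s or get_state();c=camera_model('wrist');K=c['mtx'];T=c['tool_from_camera']
    a=np.array([u-K[0,2],v-K[1,2]]);r=np.hypot(*a);t=r/K[0,0];a=a/max(r,1e-9)*np.sin(t)
    M=R.from_rotvec(s['ee_rot']).as_matrix()
    d=M@T[:3,:3]@np.array([a[0],-a[1],-np.cos(t)]);o=s['tcp_pos']+M@T[:3,3]
    return (o+d*(z-o[2])/d[2]).round(4)
E
python3 -c "
from h import *
print(wr(377,138,.152),wr(371,140,.128),[wr(u,v,.09) for u,v in((311,102),(402,88),(412,176),(325,191))])
print([wr(u,v,.05) for u,v in((132,73),(181,26),(198,66),(149,116))])"
```

```text
[ 0.5381 -0.3665  0.152 ] [ 0.5368 -0.3667  0.128 ] [array([ 0.5171, -0.3128,  0.09  ]), array([ 0.5909, -0.3449,  0.09  ]), array([ 0.5556, -0.4153,  0.09  ]), array([ 0.4836, -0.3841,  0.09  ])]
[array([ 0.3874, -0.1654,  0.05  ]), array([ 0.4584, -0.1594,  0.05  ]), array([ 0.4491, -0.2094,  0.05  ]), array([ 0.3774, -0.2181,  0.05  ])]
```

>>> send_rows([
  {"dx": 1,"dy": -2,"dz": 0,"rx": 0,"ry": 0,"rz": 0},
  {"dx": 2,"dy": -4,"dz": 0,"rx": 0,"ry": 0,"rz": 0},
  {"dx": 3,"dy": -6,"dz": 0,"rx": 0,"ry": 0,"rz": 0},
  {"dx": 3.8,"dy": -7.4,"dz": 0,"rx": 0,"ry": 0,"rz": 0},
  {"dx": 4,"dy": -7.6,"dz": 0,"rx": 0,"ry": 0,"rz": 0},
  {"dx": 4,"dy": -7.6,"dz": 2,"rx": 0,"ry": 0,"rz": 0},
  {"dx": 4,"dy": -7.6,"dz": 4,"rx": 0,"ry": 0,"rz": 0},
  {"dx": 4,"dy": -7.6,"dz": 6,"rx": 0,"ry": 0,"rz": 0},
])

```text
time_s: 1.75
tcp_pos: [0.5306, -0.3729, 0.19]
ee_rot: [3.001, -0.929, -0.0]
force: [0.2, -0.1, -0.2]
gripper_width: 0.0879
```

```bash
python3 -c "
from h import *
plan((.533,-.370,.131),-.6);s=get_state();print(s['time_s'],s['tcp_pos'],s['force'])"
```

```text
d [ 0.04 -0.38  5.9 ] psi -0.600  rz=3.141 rz=-0.000 rz=-3.142 j6 -0.03
1.75 [ 0.53060365 -0.37288351  0.19004162] [ 0.2172355  -0.07550744 -0.24411804]
```

>>> send_rows([
  {"dx": 0.15,"dy": -0.5,"dz": 1,"rx": 0,"ry": 0,"rz": 0},
  {"dx": 0.15,"dy": -0.5,"dz": 2.5,"rx": 0,"ry": 0,"rz": 0},
  {"dx": 0.15,"dy": -0.5,"dz": 4,"rx": 0,"ry": 0,"rz": 0},
  {"dx": 0.15,"dy": -0.5,"dz": 5,"rx": 0,"ry": 0,"rz": 0},
  {"dx": 0.15,"dy": -0.5,"dz": 5.5,"rx": 0,"ry": 0,"rz": 0},
  {"dx": 0.15,"dy": -0.5,"dz": 5.9,"rx": 0,"ry": 0,"rz": 0},
  {"dx": 0.15,"dy": -0.5,"dz": 5.9,"rx": 0,"ry": 0,"rz": 0},
  {"dx": 0.15,"dy": -0.5,"dz": 5.9,"rx": 0,"ry": 0,"rz": 0},
])

```text
time_s: 2.55
tcp_pos: [0.5357, -0.3692, 0.1322]
ee_rot: [3.001, -0.928, 0.001]
force: [0.6, 0.8, -1.0]
gripper_width: 0.0875
```

>>> send_rows([
  {"dx": 0,"dy": 0,"dz": 0,"rx": 0,"ry": 0,"rz": 0},
  {"dx": 0,"dy": 0,"dz": 0,"rx": 0,"ry": 0,"rz": 0},
  {"dx": 0,"dy": 0,"dz": 0,"rx": 0,"ry": 0,"rz": 0},
  {"dx": 0,"dy": 0,"dz": 0,"rx": 0,"ry": 0,"rz": 0},
  {"dx": 0,"dy": 0,"dz": 0,"rx": 0,"ry": 0,"rz": 0},
  {"dx": 0,"dy": 0,"dz": 0,"rx": 0,"ry": 0,"rz": 0},
  {"dx": 0,"dy": 0,"dz": 0,"rx": 0,"ry": 0,"rz": 0},
  {"dx": 0,"dy": 0,"dz": 0,"rx": 0,"ry": 0,"rz": 0},
], fingers=0.2, grip_force=20)

```text
time_s: 3.35
tcp_pos: [0.5353, -0.3689, 0.1316]
ee_rot: [-3.001, 0.928, 0.001]
force: [-0.7, -0.2, 0.0]
gripper_width: 0.0297
```

```bash
python3 -c "
from h import *
shot('wrist','w2',(160,0,480,300),2)
plan((.5365,.379,.25),-.6);s=get_state();print(s['time_s'],s['tcp_pos'],s['force'])"
```

```text
d [-42.13 -61.8  -11.82] psi -0.600  rz=3.142 rz=0.000 rz=-3.142 j6 -0.02
3.4 [ 0.53532024 -0.36891913  0.13161027] [-0.45093118  0.41767787 -1.13512212]
```

View pics/w2.png

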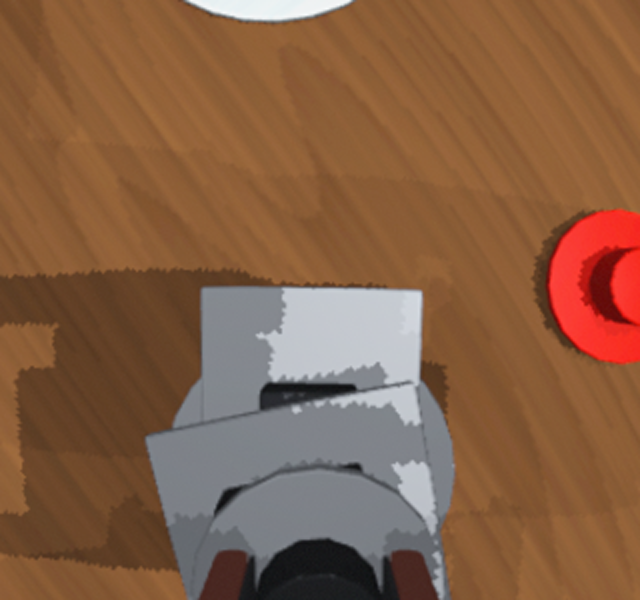

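>>> send_rows([
  {"dx": 0,"dy": 0,"dz": -1,"rx": 0,"ry": 0,"rz": 0},
  {"dx": 0,"dy": 0,"dz": -4,"rx": 0,"ry": 0,"rz": 0},
  {"dx": 0,"dy": 0,"dz": -8,"rx": 0,"ry": 0,"rz": 0},
  {"dx": -1,"dy": -1.5,"dz": -11,"rx": 0,"ry": 0,"rz": 0},
  {"dx": -3,"dy": -4.4,"dz": -11.8,"rx": 0,"ry": 0,"rz": 0},
  {"dx": -5.5,"dy": -8.1,"dz": -11.8,"rx": 0,"ry": 0,"rz": 0},
  {"dx": -8,"dy": -11.8,"dz": -11.8,"rx": 0,"ry": 0,"rz": 0},
  {"dx": -10.5,"dy": -15.5,"dz": -11.8,"rx": 0,"ry": 0,"rz": 0},
])

```text
time_s: 4.2
tcp_pos: [0.5361, -0.1804, 0.2505]
ee_rot: [-3.001, 0.929, -0.002]
force: [0.7, 0.2, -1.4]
gripper_width: 0.0296
```

>>> send_rows([
  {"dx": -2.5,"dy": -3.7,"dz": 0,"rx": 0,"ry": 0,"rz": 0},
  {"dx": -5,"dy": -7.4,"dz": 0,"rx": 0,"ry": 0,"rz": 0},
  {"dx": -7.5,"dy": -11.1,"dz": 0,"rx": 0,"ry": 0,"rz": 0},
  {"dx": -10,"dy": -14.8,"dz": 0,"rx": 0,"ry": 0,"rz": 0},
  {"dx": -12.5,"dy": -18.5,"dz": 0,"rx": 0,"ry": 0,"rz": 0},
  {"dx": -15,"dy": -22.2,"dz": 0,"rx": 0,"ry": 0,"rz": 0},
  {"dx": -17.5,"dy": -25.9,"dz": 0,"rx": 0,"ry": 0,"rz": 0},
  {"dx": -20,"dy": -29.4,"dz": 0,"rx": 0,"ry": 0,"rz": 0},
])

```text
time_s: 5.0
tcp_pos: [0.5371, 0.1758, 0.2505]
ee_rot: [-3.001, 0.928, -0.001]
force: [1.2, -0.1, -0.6]
gripper_width: 0.0292
```

```bash
python3 -c "
from h import *
plan((.5365,.379,.25),-.6);s=get_state();print(s['time_s'],s['tcp_pos'],s['force'],s['gripper_width'])
s0=dict(tcp_pos=np.array([.5353,-.3689,.1316]),ee_rot=np.array([-3.001,.928,.001]))
M=R.from_rotvec(s0['ee_rot']).as_matrix()
print(M.T@(wr(320.5,270,.152,s0)-s0['tcp_pos']),M.T@(wr(320.5,234,.128,s0)-s0['tcp_pos']))
"
```

```text
d [-11.52 -16.74   0.05] psi -0.600  rz=3.142 rz=0.000 rz=-3.141 j6 0.89
5.0 [0.5370881  0.17578133 0.25048052] [ 1.20478126 -0.07576371 -0.55265569] 0.02922435167513236
[ 0.0003466  -0.02108801 -0.02039647] [ 0.00044871 -0.03034883  0.00360513]
```

>>> send_rows([
  {"dx": -3,"dy": -2.5,"dz": 0,"rx": 0,"ry": 0,"rz": 0},
  {"dx": -6,"dy": -5,"dz": 0,"rx": 0,"ry": 0,"rz": 0},
  {"dx": -9,"dy": -7.5,"dz": 0,"rx": 0,"ry": 0,"rz": 0},
  {"dx": -11,"dy": -9,"dz": 2,"rx": 0,"ry": 0,"rz": 0},
  {"dx": -11.5,"dy": -9.5,"dz": 4,"rx": 0,"ry": 0,"rz": 0},
  {"dx": -11.5,"dy": -9.5,"dz": 5,"rx": 0,"ry": 0,"rz": 0},
  {"dx": -11.5,"dy": -9.5,"dz": 5,"rx": 0,"ry": 0,"rz": 0},
  {"dx": -11.5,"dy": -9.5,"dz": 5,"rx": 0,"ry": 0,"rz": 0},
])

```text
time_s: 5.8
tcp_pos: [0.4965, 0.3166, 0.2003]
ee_rot: [-3.001, 0.93, -0.001]
force: [0.3, -0.5, -0.5]
gripper_width: 0.0297
```

```bash
python3 -c "
from h import *
s=get_state();shot('wrist','w3',(120,0,520,300),2)
plan((.5365,.379,.10),-.6);print(s['time_s'],s['tcp_pos'],s['ee_rot'])
"
```

```text
d [-0.25 -7.38 10.08] psi -0.601  rz=3.141 rz=-0.001 rz=-3.143 j6 1.15
5.8 [0.49647037 0.31656625 0.2002969 ] [-3.00073780e+00  9.29559022e-01 -5.25537326e-04]
```

View pics/w3.png

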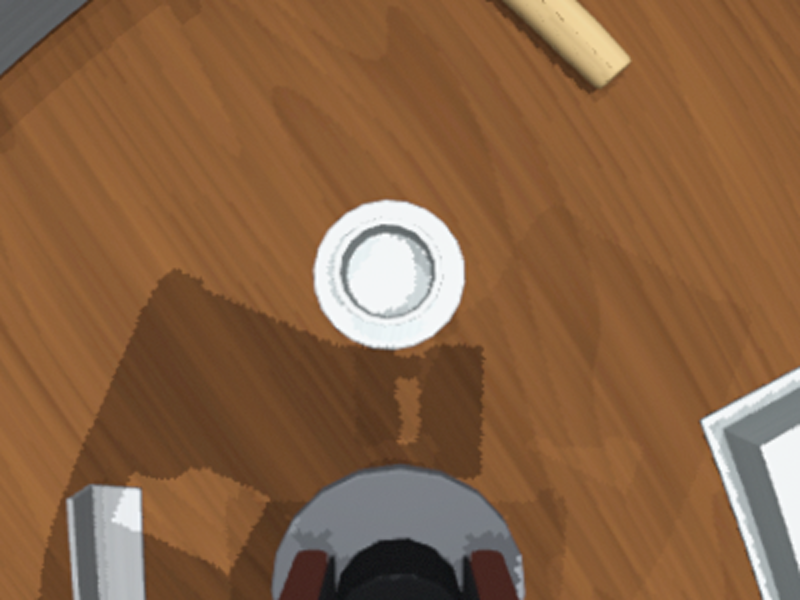

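The collar opening is centred at crop (388,271), full-frame pixel (314,135.5), and is about 46 px wide, which matches 40 mm. The cap is held upright.

```bash
python3 -c "
from h import *
p=wr(314,135.5,.05);print(p,wr(314.5,137,.003));plan((p[0],p[1],.10))
"
```

```text
[0.5384 0.3852 0.05  ] [0.5384 0.3854 0.003 ]
d [-0.45 -7.99 10.08] psi -0.601  j6 1.15
```

>>> send_rows([
  {"dx": -0.2,"dy": -3,"dz": 0,"rx": 0,"ry": 0,"rz": 0},
  {"dx": -0.4,"dy": -6,"dz": 0,"rx": 0,"ry": 0,"rz": 0},
  {"dx": -0.4,"dy": -7.9,"dz": 2,"rx": 0,"ry": 0,"rz": 0},
  {"dx": -0.4,"dy": -7.9,"dz": 5,"rx": 0,"ry": 0,"rz": 0},
  {"dx": -0.4,"dy": -7.9,"dz": 8,"rx": 0,"ry": 0,"rz": 0},
  {"dx": -0.4,"dy": -7.9,"dz": 10.5,"rx": 0,"ry": 0,"rz": 0},
  {"dx": -0.4,"dy": -7.9,"dz": 11.5,"rx": 0,"ry": 0,"rz": 0},
  {"dx": -0.4,"dy": -7.9,"dz": 12,"rx": 0,"ry": 0,"rz": 0},
])

```text
time_s: 6.65
tcp_pos: [0.5377, 0.3841, 0.0796]
ee_rot: [3.001, -0.93, -0.0]
force: [0.0, -0.8, -0.9]
gripper_width: 0.0296
```

>>> send_rows([
  {"dx": 0,"dy": 0,"dz": 0.3,"rx": 0,"ry": 0,"rz": 0},
  {"dx": 0,"dy": 0,"dz": 0.6,"rx": 0,"ry": 0,"rz": 0},
  {"dx": 0,"dy": 0,"dz": 0.9,"rx": 0,"ry": 0,"rz": 0},
  {"dx": 0,"dy": 0,"dz": 1.2,"rx": 0,"ry": 0,"rz": 0},
  {"dx": 0,"dy": 0,"dz": 1.5,"rx": 0,"ry": 0,"rz": 0},
  {"dx": 0,"dy": 0,"dz": 1.8,"rx": 0,"ry": 0,"rz": 0},
  {"dx": 0,"dy": 0,"dz": 1.9,"rx": 0,"ry": 0,"rz": 0},
  {"dx": 0,"dy": 0,"dz": 2.0,"rx": 0,"ry": 0,"rz": 0},
])

```text
time_s: 7.45
tcp_pos: [0.5372, 0.3846, 0.0596]
ee_rot: [3.001, -0.928, -0.0]
force: [-3.0, -0.9, 7.4]
gripper_width: 0.0297
```

```bash
python3 -c "
from h import *
s=get_state();print(s['time_s'],s['tcp_pos'],s['force'],s['wrist_torque'],s['gripper_width']);shot('side','s1',(260,140,420,260),5)
"
```

```text
7.45 [0.53715868 0.3845671  0.05963953] [-2.99059312 -0.85877874  7.38352226] [-0.29225345  0.34830617 -0.02359953] 0.029687108732013134
```

View pics/s1.png

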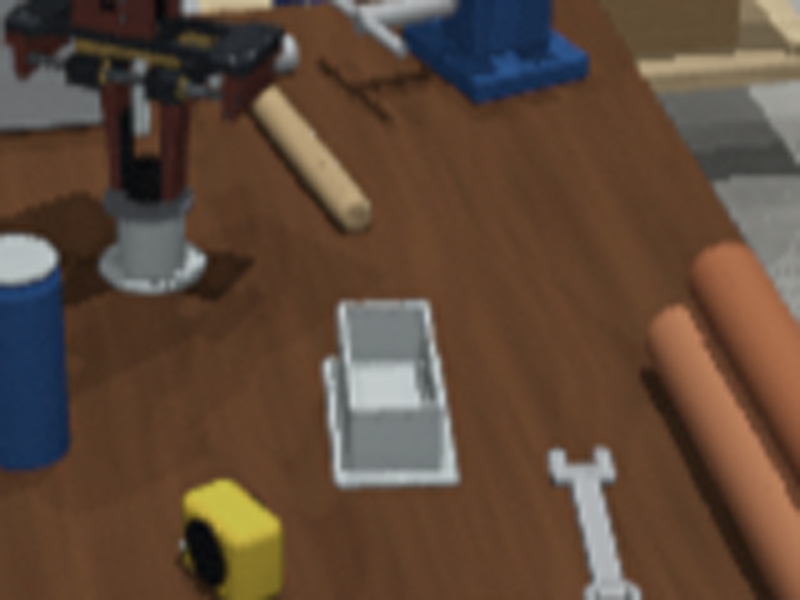

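The cap is seated: TCP height 59.6 mm, 7 N push, flange on the rim. In the picture it is about 2 mm off centre, well within limits. I'll release and return.

>>> send_rows([
  {"dx": 0,"dy": 0,"dz": 0,"rx": 0,"ry": 0,"rz": 0},
  {"dx": 0,"dy": 0,"dz": 0,"rx": 0,"ry": 0,"rz": 0},
  {"dx": 0,"dy": 0,"dz": 0,"rx": 0,"ry": 0,"rz": 0},
  {"dx": 0,"dy": 0,"dz": 0,"rx": 0,"ry": 0,"rz": 0},
  {"dx": 0,"dy": 0,"dz": -1.5,"rx": 0,"ry": 0,"rz": 0},
  {"dx": 0,"dy": 0,"dz": -5,"rx": 0,"ry": 0,"rz": 0},
  {"dx": 0,"dy": 0,"dz": -10,"rx": 0,"ry": 0,"rz": 0},
  {"dx": 0,"dy": 0,"dz": -15,"rx": 0,"ry": 0,"rz": 0},
], fingers=1)

```text
time_s: 8.3
tcp_pos: [0.5369, 0.3843, 0.2119]
ee_rot: [3.001, -0.928, -0.001]
force: [0.5, 0.1, -0.0]
gripper_width: 0.087
```

```bash
python3 -c "
from h import *
s=get_state();print(s['time_s'],s['tcp_pos'],s['force'],s['gripper_width']);shot('wrist','w4',(120,0,520,300),2)
plan((.534,-.37,.20),-.395)
"
```

```text
8.3 [0.53688358 0.38430215 0.2119241 ] [ 0.48454443  0.06996232 -0.01402561] 0.08696132217662096
d [42.18 62.9   1.61] psi -0.600  rz=2.937 rz=-0.205 j6 1.20
```

View pics/w4.png

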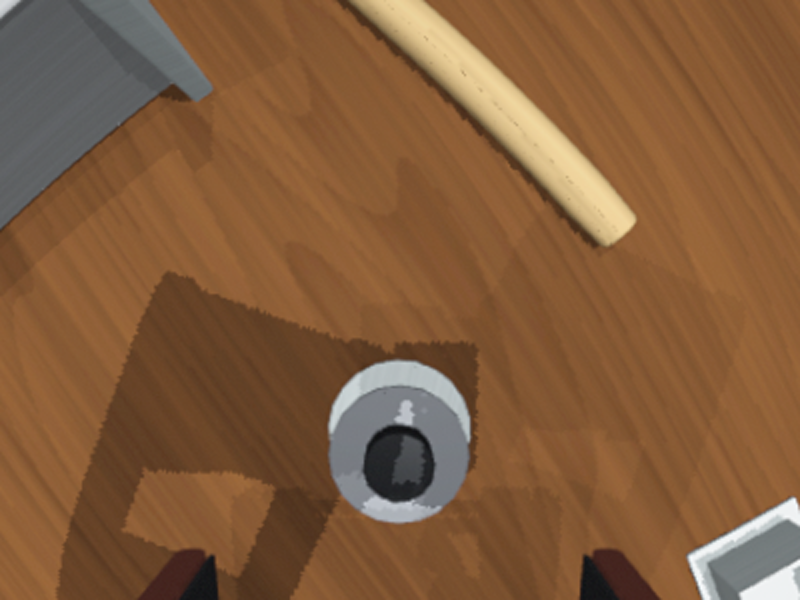

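The small cap sits flat on its collar. Next is the square cap.

>>> send_rows([
  {"dx": 1.5,"dy": 2.2,"dz": -1,"rx": 0,"ry": 0,"rz": 0},
  {"dx": 4,"dy": 6,"dz": -1,"rx": 0,"ry": 0,"rz": -0.05},
  {"dx": 6.7,"dy": 10,"dz": -1,"rx": 0,"ry": 0,"rz": -0.1},
  {"dx": 9.4,"dy": 14,"dz": -1,"rx": 0,"ry": 0,"rz": -0.15},
  {"dx": 12.1,"dy": 18,"dz": -1,"rx": 0,"ry": 0,"rz": -0.205},
  {"dx": 14.8,"dy": 22,"dz": -1,"rx": 0,"ry": 0,"rz": -0.205},
  {"dx": 17.4,"dy": 26,"dz": -1,"rx": 0,"ry": 0,"rz": -0.205},
  {"dx": 20.1,"dy": 30,"dz": -1,"rx": 0,"ry": 0,"rz": -0.205},
])

```text
time_s: 9.15
tcp_pos: [0.5336, 0.0217, 0.2208]
ee_rot: [-3.08, 0.616, -0.002]
force: [1.1, -0.0, -0.2]
gripper_width: 0.0882
```

```bash
python3 -c "
from h import *
s=get_state();print(s['time_s'],s['tcp_pos'])
plan((.534,-.37,.20),-.395)
"
```

```text
9.15 [0.53361955 0.02166545 0.22079628]
d [15.09 36.14  2.08] psi -0.395  rz=3.142 rz=0.000 rz=-3.141 j6 0.41
```

>>> send_rows([
  {"dx": 2,"dy": 4.7,"dz": 0,"rx": 0,"ry": 0,"rz": 0},
  {"dx": 4,"dy": 9.4,"dz": 0,"rx": 0,"ry": 0,"rz": 0},
  {"dx": 6,"dy": 14,"dz": 0,"rx": 0,"ry": 0,"rz": 0},
  {"dx": 8,"dy": 18.7,"dz": 0,"rx": 0,"ry": 0,"rz": 0},
  {"dx": 10,"dy": 23.4,"dz": 0,"rx": 0,"ry": 0,"rz": 0},
  {"dx": 12,"dy": 28,"dz": 0,"rx": 0,"ry": 0,"rz": 0},
  {"dx": 13.5,"dy": 32,"dz": 0,"rx": 0,"ry": 0,"rz": 0},
  {"dx": 15,"dy": 36,"dz": 0,"rx": 0,"ry": 0,"rz": 0},
])

```text
time_s: 9.95
tcp_pos: [0.5334, -0.369, 0.2208]
ee_rot: [3.08, -0.617, 0.002]
force: [0.1, 0.7, -0.4]
gripper_width: 0.0879
```

>>> send_rows([
  {"dx": 0,"dy": 3,"dz": 0,"rx": 0,"ry": 0,"rz": 0},
  {"dx": 0,"dy": 5,"dz": 1,"rx": 0,"ry": 0,"rz": 0},
  {"dx": 0,"dy": 6.5,"dz": 2,"rx": 0,"ry": 0,"rz": 0},
  {"dx": 0,"dy": 7,"dz": 3,"rx": 0,"ry": 0,"rz": 0},
  {"dx": 0,"dy": 7,"dz": 4,"rx": 0,"ry": 0,"rz": 0},
  {"dx": 0,"dy": 7,"dz": 4.5,"rx": 0,"ry": 0,"rz": 0},
  {"dx": 0,"dy": 7,"dz": 4.5,"rx": 0,"ry": 0,"rz": 0},
  {"dx": 0,"dy": 7,"dz": 4.5,"rx": 0,"ry": 0,"rz": 0},
])

```text
time_s: 10.75
tcp_pos: [0.5073, -0.4303, 0.1747]
ee_rot: [-3.081, 0.615, 0.0]
force: [0.0, 0.3, 0.5]
gripper_width: 0.0879
```

```bash
python3 -c "
from h import *
s=get_state();print(s['time_s'],s['tcp_pos'])
shot('wrist','w5',(120,0,520,300),2)
plan((.534,-.37,.0935),-.395)
"
```

```text
10.75 [ 0.50729794 -0.43032774  0.17472662]
d [ 0.13 -6.63  8.16] psi -0.394  rz=3.143 rz=0.001 rz=-3.141 j6 -0.33
```

View pics/w5.png

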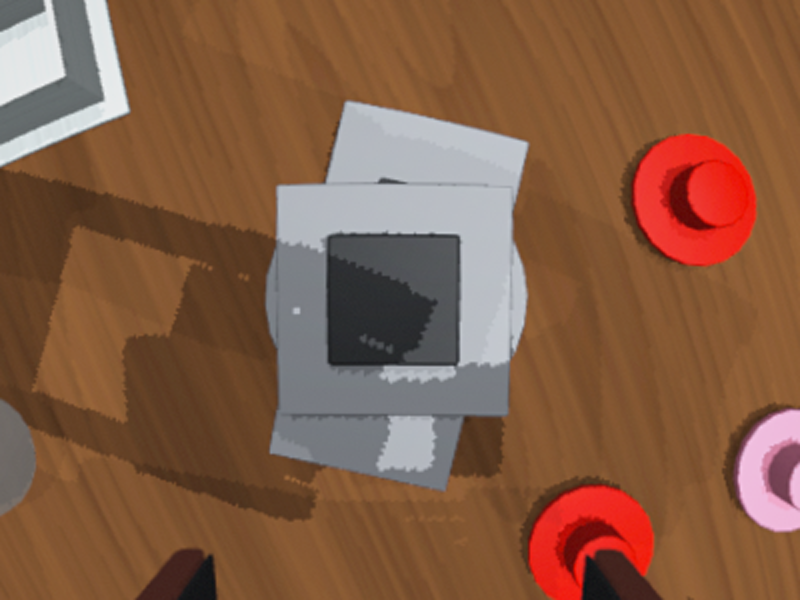

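The square hub's corners are (329,235), (460,235), (459,365) and (329,366), already aligned with the jaws. Hub centre is full-frame pixel (317,150). The oblong cap is centred at crop (397,296).

```bash
python3 -c "
from h import *
p=wr(317,150,.114);print(p,wr(317,150,.09),'obl',wr(120+397/2,148,.052));plan((p[0],p[1],.0935))
"
```

```text
[ 0.5324 -0.3671  0.114 ] [ 0.5322 -0.3672  0.09  ] obl [ 0.5336 -0.3664  0.052 ]
d [-0.13 -6.83  8.16] psi -0.394  j6 -0.33
```

>>> send_rows([
  {"dx": 0,"dy": -2.5,"dz": 0,"rx": 0,"ry": 0,"rz": 0},
  {"dx": -0.05,"dy": -5,"dz": 0,"rx": 0,"ry": 0,"rz": 0},
  {"dx": -0.05,"dy": -6.7,"dz": 1,"rx": 0,"ry": 0,"rz": 0},
  {"dx": -0.05,"dy": -6.7,"dz": 3.5,"rx": 0,"ry": 0,"rz": 0},
  {"dx": -0.05,"dy": -6.7,"dz": 6,"rx": 0,"ry": 0,"rz": 0},
  {"dx": -0.05,"dy": -6.7,"dz": 7.5,"rx": 0,"ry": 0,"rz": 0},
  {"dx": -0.05,"dy": -6.7,"dz": 8.1,"rx": 0,"ry": 0,"rz": 0},
  {"dx": -0.05,"dy": -6.7,"dz": 8.15,"rx": 0,"ry": 0,"rz": 0},
])

```text
time_s: 11.6
tcp_pos: [0.5318, -0.369, 0.0924]
ee_rot: [-3.08, 0.616, 0.002]
force: [-0.1, -1.1, -0.4]
gripper_width: 0.0876
```

>>> send_rows([
  {"dx": 0,"dy": 0,"dz": 0,"rx": 0,"ry": 0,"rz": 0},
  {"dx": 0,"dy": 0,"dz": 0,"rx": 0,"ry": 0,"rz": 0},
  {"dx": 0,"dy": 0,"dz": 0,"rx": 0,"ry": 0,"rz": 0},
  {"dx": 0,"dy": 0,"dz": 0,"rx": 0,"ry": 0,"rz": 0},
  {"dx": 0,"dy": 0,"dz": 0,"rx": 0,"ry": 0,"rz": 0},
  {"dx": 0,"dy": 0,"dz": 0,"rx": 0,"ry": 0,"rz": 0},
  {"dx": 0,"dy": 0,"dz": 0,"rx": 0,"ry": 0,"rz": 0},
  {"dx": 0,"dy": 0,"dz": 0,"rx": 0,"ry": 0,"rz": 0},
], fingers=0.3)

```text
time_s: 12.4
tcp_pos: [0.532, -0.3691, 0.0933]
ee_rot: [-3.08, 0.616, 0.0]
force: [-1.6, 0.4, 0.7]
gripper_width: 0.0402
```

```bash
python3 -c "
from h import *
s=get_state();print(s['time_s'],s['tcp_pos'])
plan((.4185,-.19,.16),-.141)
"
```

```text
12.4 [ 0.53200598 -0.36907651  0.09325769]
d [-17.37 -12.16  -6.67] psi -0.395  rz=2.888 rz=-0.254 j6 -0.23
```

>>> send_rows([
  {"dx": 0,"dy": 0,"dz": -1,"rx": 0,"ry": 0,"rz": 0},
  {"dx": 0,"dy": 0,"dz": -4,"rx": 0,"ry": 0,"rz": 0},
  {"dx": -1.5,"dy": -0.5,"dz": -7,"rx": 0,"ry": 0,"rz": 0},
  {"dx": -5,"dy": -1.7,"dz": -7.7,"rx": 0,"ry": 0,"rz": -0.1},
  {"dx": -9,"dy": -3.1,"dz": -7.7,"rx": 0,"ry": 0,"rz": -0.2},
  {"dx": -13,"dy": -4.5,"dz": -7.7,"rx": 0,"ry": 0,"rz": -0.254},
  {"dx": -15.6,"dy": -5.4,"dz": -7.7,"rx": 0,"ry": 0,"rz": -0.254},
  {"dx": -15.6,"dy": -5.4,"dz": -7.7,"rx": 0,"ry": 0,"rz": -0.254},
])

```text
time_s: 13.2
tcp_pos: [0.4057, -0.2567, 0.1703]
ee_rot: [-3.132, 0.22, 0.004]
force: [0.8, -0.8, -1.6]
gripper_width: 0.0397
```

```bash
python3 -c "
from h import *
s=get_state();print(s['time_s'],s['tcp_pos'],s['gripper_width'])
shot('wrist','w6',(120,0,520,300),2)
plan((.4185,-.19,.08),-.141)
"
```

```text
13.2 [ 0.40570302 -0.25665762  0.17031878] 0.03973760755572843
d [ 0.08 -6.92  9.08] psi -0.141  rz=3.142 rz=0.000 rz=-3.141 j6 -0.45
```

View pics/w6.png

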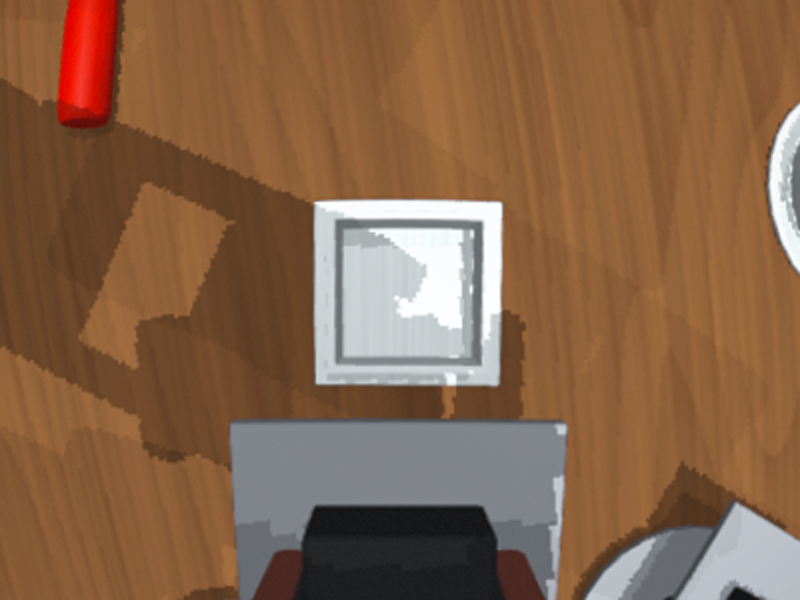

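The square opening is (336–482, 220–363), centred at full-frame pixel (324.5,145.8), and lies parallel with the held cap.

```bash
python3 -c "
from h import *
s=get_state();M=R.from_rotvec(s['ee_rot']).as_matrix()
for u,v,z in((324.5,145.8,.05),(120+399/2,421/2,.167)):print(wr(u,v,z),(M.T@(wr(u,v,z)-s['tcp_pos'])*100).round(2))
"
```

```text
[ 0.4222 -0.1886  0.05  ] [ 0.43 -7.11 12.08]
[ 0.4141 -0.2176  0.167 ] [ 0.03 -4.13  0.38]
```

>>> send_rows([
  {"dx": 0.2,"dy": -2.5,"dz": 0,"rx": 0,"ry": 0,"rz": 0},
  {"dx": 0.3,"dy": -5,"dz": 0,"rx": 0,"ry": 0,"rz": 0},
  {"dx": 0.3,"dy": -6.9,"dz": 1,"rx": 0,"ry": 0,"rz": 0},
  {"dx": 0.3,"dy": -6.9,"dz": 4,"rx": 0,"ry": 0,"rz": 0},
  {"dx": 0.3,"dy": -6.9,"dz": 6.5,"rx": 0,"ry": 0,"rz": 0},
  {"dx": 0.3,"dy": -6.9,"dz": 8,"rx": 0,"ry": 0,"rz": 0},
  {"dx": 0.3,"dy": -6.9,"dz": 9,"rx": 0,"ry": 0,"rz": 0},
  {"dx": 0.3,"dy": -6.9,"dz": 9.1,"rx": 0,"ry": 0,"rz": 0},
])

```text
time_s: 14.05
tcp_pos: [0.422, -0.1917, 0.0783]
ee_rot: [-3.133, 0.222, 0.001]
force: [0.0, -0.2, -1.9]
gripper_width: 0.0398
```

>>> send_rows([
  {"dx": 0,"dy": 0,"dz": 0.3,"rx": 0,"ry": 0,"rz": 0},
  {"dx": 0,"dy": 0,"dz": 0.6,"rx": 0,"ry": 0,"rz": 0},
  {"dx": 0,"dy": 0,"dz": 0.9,"rx": 0,"ry": 0,"rz": 0},
  {"dx": 0,"dy": 0,"dz": 1.2,"rx": 0,"ry": 0,"rz": 0},
  {"dx": 0,"dy": 0,"dz": 1.5,"rx": 0,"ry": 0,"rz": 0},
  {"dx": 0,"dy": 0,"dz": 1.8,"rx": 0,"ry": 0,"rz": 0},
  {"dx": 0,"dy": 0,"dz": 1.95,"rx": 0,"ry": 0,"rz": 0},
  {"dx": 0,"dy": 0,"dz": 2.0,"rx": 0,"ry": 0,"rz": 0},
])

```text
time_s: 14.85
tcp_pos: [0.4213, -0.1913, 0.0592]
ee_rot: [-3.134, 0.221, 0.001]
force: [-1.5, 0.3, 8.7]
gripper_width: 0.0397
```

```bash
python3 -c "
from h import *
s=get_state();print(s['time_s'],s['tcp_pos'],s['force'],s['wrist_torque'],s['gripper_width'])
"
```

```text
14.85 [ 0.42134786 -0.19126131  0.059242  ] [-1.53952395  0.25142514  8.68945317] [0.07708215 0.21582524 0.03821646] 0.03974089405004683
```

It is seated, at height 59.2 mm against 59.3 expected. I'll release it and go for the oblong cap.

>>> send_rows([
  {"dx": 0,"dy": 0,"dz": 0,"rx": 0,"ry": 0,"rz": 0},
  {"dx": 0,"dy": 0,"dz": 0,"rx": 0,"ry": 0,"rz": 0},
  {"dx": 0,"dy": 0,"dz": 0,"rx": 0,"ry": 0,"rz": 0},
  {"dx": 0,"dy": 0,"dz": 0,"rx": 0,"ry": 0,"rz": 0},
  {"dx": 0,"dy": 0,"dz": -1.5,"rx": 0,"ry": 0,"rz": 0},
  {"dx": 0,"dy": 0,"dz": -5,"rx": 0,"ry": 0,"rz": 0},
  {"dx": 0,"dy": 0,"dz": -9,"rx": 0,"ry": 0,"rz": 0},
  {"dx": 0,"dy": 0,"dz": -11,"rx": 0,"ry": 0,"rz": 0},
], fingers=1)

```text
time_s: 15.65
tcp_pos: [0.4226, -0.1918, 0.1719]
ee_rot: [3.133, -0.221, 0.005]
force: [-0.3, 0.2, 0.1]
gripper_width: 0.088
```

```bash
python3 -c "
from h import *
s=get_state();print(s['time_s'],s['tcp_pos'],s['force'],s['gripper_width']);shot('wrist','w7',(120,0,520,300),2)
plan((.5335,-.367,.17),-.612);plan((.493,-.425,.17),-.612)
"
```

```text
15.65 [ 0.42256198 -0.19183657  0.17189826] [-0.33427007  0.1976945   0.0945615 ] 0.08795416585899854
d [13.31 15.74  0.51] psi -0.141  rz=0.471 rz=-2.671 j6 -0.31
d [10.12 22.06  0.5 ] psi -0.141  rz=0.471 rz=-2.671 j6 -0.31
```

View pics/w7.png

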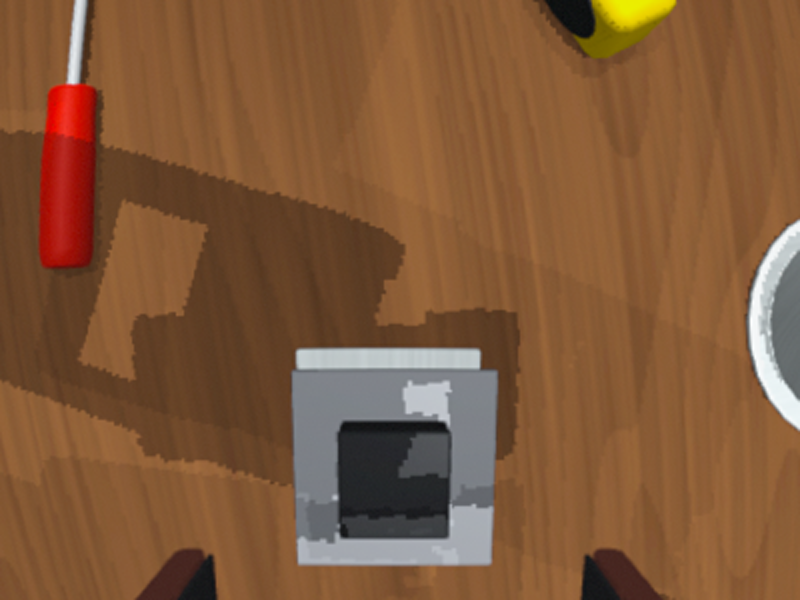

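The square cap is flat and in line. Now the oblong cap.

>>> send_rows([
  {"dx": 1.5,"dy": 1.8,"dz": 0,"rx": 0,"ry": 0,"rz": 0.07},
  {"dx": 4,"dy": 4.8,"dz": 0,"rx": 0,"ry": 0,"rz": 0.17},
  {"dx": 7,"dy": 8.3,"dz": 0,"rx": 0,"ry": 0,"rz": 0.27},
  {"dx": 10,"dy": 11.8,"dz": 0,"rx": 0,"ry": 0,"rz": 0.37},
  {"dx": 12.3,"dy": 14.5,"dz": 0,"rx": 0,"ry": 0,"rz": 0.471},
  {"dx": 13.3,"dy": 15.7,"dz": 0.5,"rx": 0,"ry": 0,"rz": 0.471},
  {"dx": 13.3,"dy": 15.7,"dz": 2,"rx": 0,"ry": 0,"rz": 0.471},
  {"dx": 13.3,"dy": 15.7,"dz": 4,"rx": 0,"ry": 0,"rz": 0.471},
])

```text
time_s: 16.5
tcp_pos: [0.5307, -0.3651, 0.1279]
ee_rot: [-2.995, 0.946, 0.0]
force: [0.1, 0.6, -1.0]
gripper_width: 0.0874
```

```bash
python3 -c "
from h import *
plan((.533,-.3675,.0552),-.612)
"
```

```text
d [0.33 0.06 7.27] psi -0.612  rz=3.142 rz=-0.000 rz=-3.142 j6 -0.01
```

>>> send_rows([
  {"dx": 0.3,"dy": 0,"dz": 1.5,"rx": 0,"ry": 0,"rz": 0},
  {"dx": 0.3,"dy": 0,"dz": 3.5,"rx": 0,"ry": 0,"rz": 0},
  {"dx": 0.3,"dy": 0,"dz": 5,"rx": 0,"ry": 0,"rz": 0},
  {"dx": 0.3,"dy": 0,"dz": 6.3,"rx": 0,"ry": 0,"rz": 0},
  {"dx": 0.3,"dy": 0,"dz": 7,"rx": 0,"ry": 0,"rz": 0},
  {"dx": 0.3,"dy": 0,"dz": 7.35,"rx": 0,"ry": 0,"rz": 0},
  {"dx": 0.3,"dy": 0,"dz": 7.35,"rx": 0,"ry": 0,"rz": 0},
  {"dx": 0.3,"dy": 0,"dz": 7.35,"rx": 0,"ry": 0,"rz": 0},
])

```text
time_s: 17.3
tcp_pos: [0.534, -0.3675, 0.0563]
ee_rot: [2.995, -0.946, 0.002]
force: [-0.2, 0.2, 0.4]
gripper_width: 0.0879
```

>>> send_rows([
  {"dx": 0,"dy": 0,"dz": 0,"rx": 0,"ry": 0,"rz": 0},
  {"dx": 0,"dy": 0,"dz": 0,"rx": 0,"ry": 0,"rz": 0},
  {"dx": 0,"dy": 0,"dz": 0,"rx": 0,"ry": 0,"rz": 0},
  {"dx": 0,"dy": 0,"dz": 0,"rx": 0,"ry": 0,"rz": 0},
  {"dx": 0,"dy": 0,"dz": 0,"rx": 0,"ry": 0,"rz": 0},
  {"dx": 0,"dy": 0,"dz": 0,"rx": 0,"ry": 0,"rz": 0},
  {"dx": 0,"dy": 0,"dz": 0,"rx": 0,"ry": 0,"rz": 0},
  {"dx": 0,"dy": 0,"dz": 0,"rx": 0,"ry": 0,"rz": 0},
], fingers=0.2, grip_force=30)

```text
time_s: 18.1
tcp_pos: [0.5334, -0.367, 0.0556]
ee_rot: [-2.996, 0.946, 0.001]
force: [-1.5, 0.4, 2.0]
gripper_width: 0.03
```

```bash
python3 -c "
from h import *
s=get_state();print(s['time_s'],s['tcp_pos'],s['force'],s['gripper_width'])
y=-.128;k=.11
plan((.658+k*np.sin(y),.155-k*np.cos(y),.20),y)
"
```

```text
18.1 [ 0.53338991 -0.36703962  0.05559072] [-1.49314699  0.43115879  2.02642185] 0.030006137245248265
d [-14.68 -40.15 -14.43] psi -0.612  rz=2.658 rz=-0.484 j6 -0.01
```

>>> send_rows([
  {"dx": 0,"dy": 0,"dz": -1,"rx": 0,"ry": 0,"rz": 0},
  {"dx": 0,"dy": 0,"dz": -4,"rx": 0,"ry": 0,"rz": 0},
  {"dx": 0,"dy": 0,"dz": -8,"rx": 0,"ry": 0,"rz": 0},
  {"dx": -0.7,"dy": -2,"dz": -12,"rx": 0,"ry": 0,"rz": 0},
  {"dx": -1.9,"dy": -5.5,"dz": -14.4,"rx": 0,"ry": 0,"rz": -0.1},
  {"dx": -3.3,"dy": -9.5,"dz": -14.4,"rx": 0,"ry": 0,"rz": -0.2},
  {"dx": -4.7,"dy": -13.5,"dz": -14.4,"rx": 0,"ry": 0,"rz": -0.3},
  {"dx": -6.1,"dy": -17.5,"dz": -14.4,"rx": 0,"ry": 0,"rz": -0.4},
])

```text
time_s: 18.9
tcp_pos: [0.5843, -0.1874, 0.2006]
ee_rot: [3.124, -0.327, 0.001]
force: [0.4, -1.1, -2.2]
gripper_width: 0.0303
```

```bash
python3 -c "
from h import *
s=get_state();print(s['time_s'],s['tcp_pos'],s['force'],s['gripper_width'])
y=-.128;k=.15
plan((.658+k*np.sin(y),.155-k*np.cos(y),.20),y)
"
```

```text
18.9 [ 0.58433331 -0.18742798  0.20063213] [ 0.4430581  -1.0679561  -2.19678588] 0.030312292923186577
d [  1.33 -20.07   0.06] psi -0.208  rz=3.061 rz=-0.080 j6 -0.12
```

>>> send_rows([
  {"dx": 0.2,"dy": -4,"dz": 0,"rx": 0,"ry": 0,"rz": -0.02},
  {"dx": 0.5,"dy": -8,"dz": 0,"rx": 0,"ry": 0,"rz": -0.04},
  {"dx": 0.8,"dy": -12,"dz": 0,"rx": 0,"ry": 0,"rz": -0.06},
  {"dx": 1.1,"dy": -16,"dz": 0,"rx": 0,"ry": 0,"rz": -0.08},
  {"dx": 1.3,"dy": -19,"dz": 0,"rx": 0,"ry": 0,"rz": -0.08},
  {"dx": 1.3,"dy": -20,"dz": 0,"rx": 0,"ry": 0,"rz": -0.08},
  {"dx": 1.3,"dy": -20,"dz": 0,"rx": 0,"ry": 0,"rz": -0.08},
  {"dx": 1.3,"dy": -20,"dz": 0,"rx": 0,"ry": 0,"rz": -0.08},
])

```text
time_s: 19.7
tcp_pos: [0.6386, 0.0031, 0.1997]
ee_rot: [3.134, -0.207, -0.001]
force: [-0.3, -0.8, -3.1]
gripper_width: 0.0296
```

```bash
python3 -c "
from h import *
s=get_state();print(s['time_s'],s['tcp_pos'],s['force'],s['gripper_width'])
shot('wrist','w8',(120,0,520,300),2)
plan((.658,.155,.08),-.128)
"
```

```text
19.7 [0.63856575 0.00311037 0.19973524] [-0.2792531  -0.83433094 -3.14662991] 0.02964959244603693
d [ -0.09 -15.36  11.97] psi -0.133  rz=3.137 rz=-0.005 rz=-3.146 j6 0.12
```

View pics/w8.png

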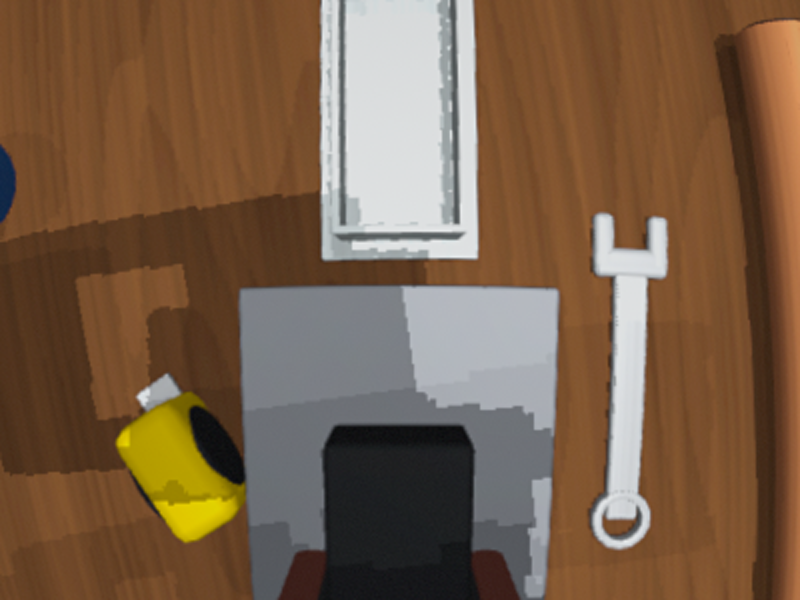

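The oblong collar's near inner edge spans crop (342–460, 228) and the cap's flange front edge is at (240–558, 288). They are parallel.

```bash
python3 -c "
from h import *
s=get_state();M=R.from_rotvec(s['ee_rot']).as_matrix()
f=lambda u,v,z:(M.T@(wr(u,v,z)-s['tcp_pos'])*100).round(2)
print('near inner edge',f(320.5,114,.05),'L/R',f(291,114,.05),f(350,114,.05),'foot edge',f(320,129.5,.003),'cap edge',f(319.5,144,.196),'collar left wall pts',f(291.5,30,.05),f(291,110,.05))
"
```

```text
near inner edge [ 0.13 -9.81 14.97] L/R [-2.31 -9.83 14.97] [ 2.58 -9.84 14.97] foot edge [ 0.1  -8.73 19.67] cap edge [ 0.04 -7.13  0.37] collar left wall pts [ -2.3  -17.25  14.97] [ -2.31 -10.17  14.97]
```

>>> send_rows([
  {"dx": 0,"dy": -3,"dz": 0,"rx": 0,"ry": 0,"rz": 0},
  {"dx": 0.1,"dy": -7,"dz": 0,"rx": 0,"ry": 0,"rz": 0},
  {"dx": 0.1,"dy": -11,"dz": 0,"rx": 0,"ry": 0,"rz": 0},
  {"dx": 0.1,"dy": -14.5,"dz": 0,"rx": 0,"ry": 0,"rz": 0},
  {"dx": 0.1,"dy": -15.6,"dz": 2,"rx": 0,"ry": 0,"rz": 0},
  {"dx": 0.1,"dy": -15.6,"dz": 5,"rx": 0,"ry": 0,"rz": 0},
  {"dx": 0.1,"dy": -15.6,"dz": 8,"rx": 0,"ry": 0,"rz": 0},
  {"dx": 0.1,"dy": -15.6,"dz": 11,"rx": 0,"ry": 0,"rz": 0},
])

```text
time_s: 20.55
tcp_pos: [0.6607, 0.1568, 0.0888]
ee_rot: [3.134, -0.21, 0.0]
force: [-0.6, 0.2, -2.5]
gripper_width: 0.0295
```

>>> send_rows([
  {"dx": 0,"dy": 0,"dz": 0.5,"rx": 0,"ry": 0,"rz": 0},
  {"dx": 0,"dy": 0,"dz": 1,"rx": 0,"ry": 0,"rz": 0},
  {"dx": 0,"dy": 0,"dz": 1.5,"rx": 0,"ry": 0,"rz": 0},
  {"dx": 0,"dy": 0,"dz": 2,"rx": 0,"ry": 0,"rz": 0},
  {"dx": 0,"dy": 0,"dz": 2.4,"rx": 0,"ry": 0,"rz": 0},
  {"dx": 0,"dy": 0,"dz": 2.7,"rx": 0,"ry": 0,"rz": 0},
  {"dx": 0,"dy": 0,"dz": 2.9,"rx": 0,"ry": 0,"rz": 0},
  {"dx": 0,"dy": 0,"dz": 3,"rx": 0,"ry": 0,"rz": 0},
])

```text
time_s: 21.35
tcp_pos: [0.6605, 0.1585, 0.0596]
ee_rot: [3.135, -0.207, 0.0]
force: [0.0, 0.1, 0.5]
gripper_width: 0.0296
```

```bash
python3 -c "
from h import *
s=get_state();print(s['time_s'],s['tcp_pos'],s['force'],s['wrist_torque'],s['gripper_width'])
"
```

```text
21.35 [0.66051275 0.15846978 0.05964495] [0.02158139 0.13521115 0.53149208] [-0.05990644 -0.04406316 -0.00611668] 0.029553589106085285
```

Its height of 59.6 mm is the seated value, with hardly any force. I'll release it and retract.

>>> send_rows([
  {"dx": 0,"dy": 0,"dz": 0,"rx": 0,"ry": 0,"rz": 0},
  {"dx": 0,"dy": 0,"dz": 0,"rx": 0,"ry": 0,"rz": 0},
  {"dx": 0,"dy": 0,"dz": 0,"rx": 0,"ry": 0,"rz": 0},
  {"dx": 0,"dy": 0,"dz": 0,"rx": 0,"ry": 0,"rz": 0},
  {"dx": 0,"dy": 0,"dz": -1.5,"rx": 0,"ry": 0,"rz": 0},
  {"dx": 0,"dy": 0,"dz": -5,"rx": 0,"ry": 0,"rz": 0},
  {"dx": 0,"dy": 0,"dz": -9.5,"rx": 0,"ry": 0,"rz": 0},
  {"dx": 0,"dy": 0,"dz": -12,"rx": 0,"ry": 0,"rz": 0},
], fingers=1)

```text
time_s: 22.15
tcp_pos: [0.6621, 0.1588, 0.1845]
ee_rot: [-3.133, 0.207, -0.007]
force: [0.0, 0.0, 1.1]
gripper_width: 0.0872
```

```bash
python3 -c "
from h import *
s=get_state();print(s['time_s'],s['tcp_pos'],s['force'],s['gripper_width'])
y=-.13;k=.075
plan((.5335+k*np.sin(y),-.368-k*np.cos(y),.15),y)
"
```

```text
22.15 [0.66208013 0.15876417 0.18454037] [0.03016314 0.02485096 1.05717584] 0.0872099449513343
d [-5.82 61.42  3.32] psi -0.132  rz=3.140 rz=-0.002 rz=-3.144 j6 0.35
```

>>> send_rows([
  {"dx": -0.3,"dy": 3,"dz": 0,"rx": 0,"ry": 0,"rz": 0},
  {"dx": -0.7,"dy": 7.5,"dz": 0,"rx": 0,"ry": 0,"rz": 0},
  {"dx": -1.1,"dy": 12,"dz": 0,"rx": 0,"ry": 0,"rz": 0},
  {"dx": -1.6,"dy": 16.5,"dz": 0,"rx": 0,"ry": 0,"rz": 0},
  {"dx": -2,"dy": 21,"dz": 0,"rx": 0,"ry": 0,"rz": 0},
  {"dx": -2.4,"dy": 25.5,"dz": 0,"rx": 0,"ry": 0,"rz": 0},
  {"dx": -2.8,"dy": 30,"dz": 0,"rx": 0,"ry": 0,"rz": 0},
  {"dx": -3.2,"dy": 34.5,"dz": 0,"rx": 0,"ry": 0,"rz": 0},
])

```text
time_s: 22.95
tcp_pos: [0.5831, -0.1812, 0.1811]
ee_rot: [3.134, -0.207, 0.002]
force: [0.0, 0.1, -0.3]
gripper_width: 0.0874
```

>>> send_rows([
  {"dx": -0.4,"dy": 4.5,"dz": 0,"rx": 0,"ry": 0,"rz": 0},
  {"dx": -0.8,"dy": 9,"dz": 0,"rx": 0,"ry": 0,"rz": 0},
  {"dx": -1.2,"dy": 13.5,"dz": 0,"rx": 0,"ry": 0,"rz": 0},
  {"dx": -1.6,"dy": 18,"dz": 0.5,"rx": 0,"ry": 0,"rz": 0},
  {"dx": -2,"dy": 22,"dz": 1.5,"rx": 0,"ry": 0,"rz": 0},
  {"dx": -2.4,"dy": 25.5,"dz": 3,"rx": 0,"ry": 0,"rz": 0},
  {"dx": -2.6,"dy": 27,"dz": 3.3,"rx": 0,"ry": 0,"rz": 0},
  {"dx": -2.6,"dy": 27,"dz": 3.3,"rx": 0,"ry": 0,"rz": 0},
])

```text
time_s: 23.75
tcp_pos: [0.5212, -0.4451, 0.1469]
ee_rot: [-3.134, 0.211, 0.0]
force: [0.3, 0.1, 0.3]
gripper_width: 0.0877
```

>>> send_rows([
  {"dx": 0,"dy": 0,"dz": 0,"rx": 0,"ry": 0,"rz": 0},
  {"dx": 0,"dy": 0,"dz": 0,"rx": 0,"ry": 0,"rz": 0},
  {"dx": 0,"dy": 0,"dz": 0,"rx": 0,"ry": 0,"rz": 0},
  {"dx": 0,"dy": 0,"dz": 0,"rx": 0,"ry": 0,"rz": 0},
  {"dx": 0,"dy": 0,"dz": 0,"rx": 0,"ry": 0,"rz": 0},
  {"dx": 0,"dy": 0,"dz": 0,"rx": 0,"ry": 0,"rz": 0},
  {"dx": 0,"dy": 0,"dz": 0,"rx": 0,"ry": 0,"rz": 0},
  {"dx": 0,"dy": 0,"dz": 0,"rx": 0,"ry": 0,"rz": 0},
])

```text
time_s: 24.55
tcp_pos: [0.5221, -0.4436, 0.1467]
ee_rot: [-3.135, 0.207, 0.0]
force: [0.1, 0.4, -0.0]
gripper_width: 0.0875
```

```bash
python3 -c "
from h import *
s=get_state();print(s['time_s'],s['tcp_pos'],s['force'],s['gripper_width'])
shot('wrist','w9',(120,0,520,300),2)
plan((.5335,-.368,.0175),-.13)
"
```

```text
24.55 [ 0.52205971 -0.44361914  0.14665203] [ 0.05575824  0.35412344 -0.04643812] 0.08750044163487081
d [ 0.14 -7.65 12.91] psi -0.132  rz=3.139 rz=-0.002 rz=-3.144 j6 -0.59
```

View pics/w9.png

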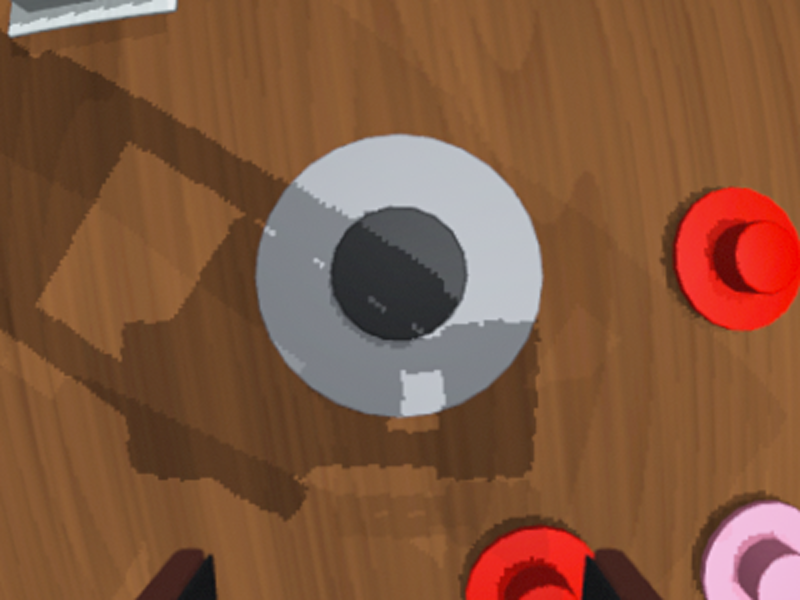

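Large hub centred at crop (399,272), full-frame (319.5,136). The red caps are clear of the fingers.

```bash
python3 -c "
from h import *
s=get_state();M=R.from_rotvec(s['ee_rot']).as_matrix()
f=lambda u,v,z:(M.T@(wr(u,v,z)-s['tcp_pos'])*100).round(2)
print(f(319.5,136,.038),f(319.5,137.5,.014))
"
```

```text
[ 0.05 -7.83 10.86] [ 0.04 -7.78 13.26]
```

>>> send_rows([
  {"dx": 0,"dy": -3,"dz": 0,"rx": 0,"ry": 0,"rz": 0},
  {"dx": 0,"dy": -6,"dz": 1,"rx": 0,"ry": 0,"rz": 0},
  {"dx": 0.05,"dy": -7.75,"dz": 3,"rx": 0,"ry": 0,"rz": 0},
  {"dx": 0.05,"dy": -7.75,"dz": 6.5,"rx": 0,"ry": 0,"rz": 0},
  {"dx": 0.05,"dy": -7.75,"dz": 9.5,"rx": 0,"ry": 0,"rz": 0},
  {"dx": 0.05,"dy": -7.75,"dz": 11.5,"rx": 0,"ry": 0,"rz": 0},
  {"dx": 0.05,"dy": -7.75,"dz": 12.5,"rx": 0,"ry": 0,"rz": 0},
  {"dx": 0.05,"dy": -7.75,"dz": 12.85,"rx": 0,"ry": 0,"rz": 0},
])

```text
time_s: 25.4
tcp_pos: [0.5323, -0.3666, 0.0172]
ee_rot: [-3.134, 0.207, 0.002]
force: [-0.1, 0.5, 0.9]
gripper_width: 0.088
```

>>> send_rows([
  {"dx": 0,"dy": 0,"dz": 0,"rx": 0,"ry": 0,"rz": 0},
  {"dx": 0,"dy": 0,"dz": 0,"rx": 0,"ry": 0,"rz": 0},
  {"dx": 0,"dy": 0,"dz": 0,"rx": 0,"ry": 0,"rz": 0},
  {"dx": 0,"dy": 0,"dz": 0,"rx": 0,"ry": 0,"rz": 0},
  {"dx": 0,"dy": 0,"dz": 0,"rx": 0,"ry": 0,"rz": 0},
  {"dx": 0,"dy": 0,"dz": 0,"rx": 0,"ry": 0,"rz": 0},
  {"dx": 0,"dy": 0,"dz": 0,"rx": 0,"ry": 0,"rz": 0},
  {"dx": 0,"dy": 0,"dz": 0,"rx": 0,"ry": 0,"rz": 0},
], fingers=0.4)

```text
time_s: 26.2
tcp_pos: [0.5328, -0.367, 0.0187]
ee_rot: [3.135, -0.207, 0.0]
force: [-2.4, -0.5, 5.6]
gripper_width: 0.0494
```

```bash
python3 -c "
from h import *
s=get_state();print(s['time_s'],s['tcp_pos'],s['force'],s['gripper_width'])
y=-.13;k=.14
plan((.656+k*np.sin(y),-.161-k*np.cos(y),.18),y)
"
```

```text
26.2 [ 0.53276235 -0.36697415  0.01868813] [-2.39104326 -0.45434786  5.59930821] 0.0494130044286403
d [  9.53  -8.04 -16.13] psi -0.132  rz=3.140 rz=-0.002 rz=-3.144 j6 -0.49
```

>>> send_rows([
  {"dx": 0,"dy": 0,"dz": -1,"rx": 0,"ry": 0,"rz": 0},
  {"dx": 0,"dy": 0,"dz": -4,"rx": 0,"ry": 0,"rz": 0},
  {"dx": 0,"dy": 0,"dz": -8,"rx": 0,"ry": 0,"rz": 0},
  {"dx": 1,"dy": -1,"dz": -12,"rx": 0,"ry": 0,"rz": 0},
  {"dx": 4,"dy": -3.5,"dz": -15,"rx": 0,"ry": 0,"rz": 0},
  {"dx": 7,"dy": -6,"dz": -16.1,"rx": 0,"ry": 0,"rz": 0},
  {"dx": 9.5,"dy": -8,"dz": -16.1,"rx": 0,"ry": 0,"rz": 0},
  {"dx": 9.5,"dy": -8,"dz": -16.1,"rx": 0,"ry": 0,"rz": 0},
])

```text
time_s: 27.0
tcp_pos: [0.6407, -0.2975, 0.1799]
ee_rot: [-3.135, 0.202, -0.004]
force: [-0.6, 0.1, -3.7]
gripper_width: 0.0497
```

>>> send_rows([
  {"dx": 0,"dy": 0,"dz": 0,"rx": 0,"ry": 0,"rz": 0},
  {"dx": 0,"dy": 0,"dz": 0,"rx": 0,"ry": 0,"rz": 0},
  {"dx": 0,"dy": 0,"dz": 0,"rx": 0,"ry": 0,"rz": 0},
  {"dx": 0,"dy": 0,"dz": 0,"rx": 0,"ry": 0,"rz": 0},
  {"dx": 0,"dy": 0,"dz": 0,"rx": 0,"ry": 0,"rz": 0},
  {"dx": 0,"dy": 0,"dz": 0,"rx": 0,"ry": 0,"rz": 0},
  {"dx": 0,"dy": 0,"dz": 0,"rx": 0,"ry": 0,"rz": 0},
  {"dx": 0,"dy": 0,"dz": 0,"rx": 0,"ry": 0,"rz": 0},
])

```text
time_s: 27.8
tcp_pos: [0.6374, -0.3001, 0.1792]
ee_rot: [-3.135, 0.207, -0.0]
force: [0.4, -0.5, -3.3]
gripper_width: 0.0494
```

```bash
python3 -c "
from h import *
s=get_state();print(s['time_s'],s['tcp_pos'],s['force'],s['gripper_width'])
shot('wrist','w10',(120,0,520,300),2)
plan((.656,-.161,.08),-.13)
"
```

```text
27.8 [ 0.63743455 -0.3001179   0.17918765] [ 0.39736962 -0.4575822  -3.34143667] 0.04941856321458098
d [ 1.000e-02 -1.403e+01  9.920e+00] psi -0.132  rz=3.140 rz=-0.002 rz=-3.144 j6 -0.32
```

View pics/w10.png

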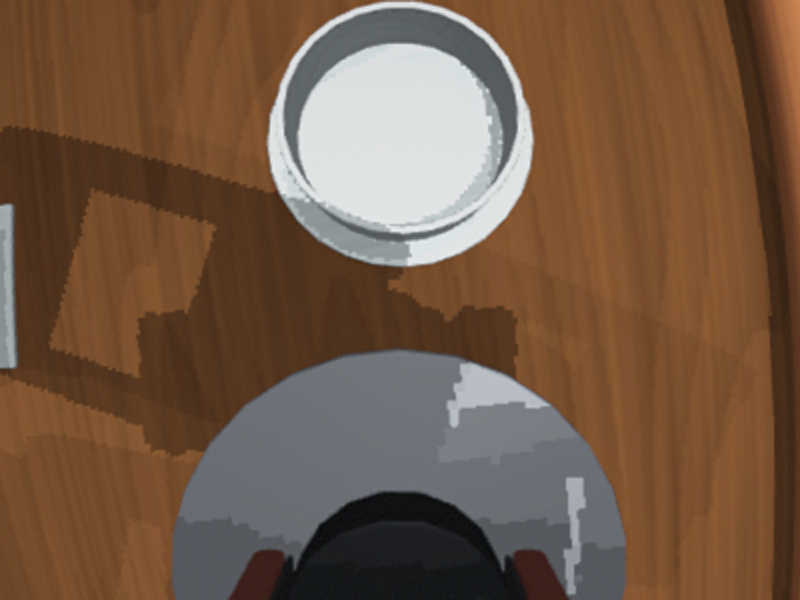

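The large collar's inner rim runs from crop x 284 to 517 and from y 8 to 227. The cap's flange front edge is at (400,350).

```bash
python3 -c "
from h import *
s=get_state();M=R.from_rotvec(s['ee_rot']).as_matrix()
f=lambda u,v,z:(M.T@(wr(120+u/2,v/2,z)-s['tcp_pos'])*100).round(2)
print(f(400,8,.05),f(400,227,.05),f(284,118,.05),f(517,118,.05),'cap',f(400,350,.1755),'foot near',f(400,266,.003))
"
```

```text
[  0.09 -18.85  12.92] [ 0.08 -9.66 12.92] [ -4.44 -14.2   12.92] [  4.67 -14.2   12.92] cap [ 0.06 -5.75  0.37] foot near [ 0.1  -8.31 17.62]
```

>>> send_rows([
  {"dx": 0,"dy": -3,"dz": 0,"rx": 0,"ry": 0,"rz": 0},
  {"dx": 0.05,"dy": -7,"dz": 0,"rx": 0,"ry": 0,"rz": 0},
  {"dx": 0.05,"dy": -11,"dz": 0,"rx": 0,"ry": 0,"rz": 0},
  {"dx": 0.05,"dy": -13.5,"dz": 1,"rx": 0,"ry": 0,"rz": 0},
  {"dx": 0.05,"dy": -14.15,"dz": 3.5,"rx": 0,"ry": 0,"rz": 0},
  {"dx": 0.05,"dy": -14.15,"dz": 6.5,"rx": 0,"ry": 0,"rz": 0},
  {"dx": 0.05,"dy": -14.15,"dz": 8.5,"rx": 0,"ry": 0,"rz": 0},
  {"dx": 0.05,"dy": -14.15,"dz": 9.4,"rx": 0,"ry": 0,"rz": 0},
])

```text
time_s: 28.65
tcp_pos: [0.6554, -0.1592, 0.0829]
ee_rot: [-3.134, 0.206, 0.005]
force: [0.0, -0.3, -3.0]
gripper_width: 0.0496
```

>>> send_rows([
  {"dx": 0,"dy": 0,"dz": 0.4,"rx": 0,"ry": 0,"rz": 0},
  {"dx": 0,"dy": 0,"dz": 0.8,"rx": 0,"ry": 0,"rz": 0},
  {"dx": 0,"dy": 0,"dz": 1.2,"rx": 0,"ry": 0,"rz": 0},
  {"dx": 0,"dy": 0,"dz": 1.6,"rx": 0,"ry": 0,"rz": 0},
  {"dx": 0,"dy": 0,"dz": 2,"rx": 0,"ry": 0,"rz": 0},
  {"dx": 0,"dy": 0,"dz": 2.3,"rx": 0,"ry": 0,"rz": 0},
  {"dx": 0,"dy": 0,"dz": 2.45,"rx": 0,"ry": 0,"rz": 0},
  {"dx": 0,"dy": 0,"dz": 2.5,"rx": 0,"ry": 0,"rz": 0},
])

```text
time_s: 29.45
tcp_pos: [0.6565, -0.1598, 0.0607]
ee_rot: [-3.135, 0.207, 0.001]
force: [-4.5, 0.4, 6.5]
gripper_width: 0.0493
```

```bash
python3 -c "
from h import *
s=get_state();print(s['time_s'],s['tcp_pos'],s['force'],s['wrist_torque'],s['gripper_width'])
"
```

```text
29.45 [ 0.65647804 -0.15983697  0.06071155] [-4.4709409   0.35640056  6.54944177] [ 0.10142164  0.65992803 -0.04841954] 0.049335907320388304
```

It is seated at 60.7 mm, as expected. I'll release it and back off for the final look.

>>> send_rows([
  {"dx": 0,"dy": 0,"dz": 0,"rx": 0,"ry": 0,"rz": 0},
  {"dx": 0,"dy": 0,"dz": 0,"rx": 0,"ry": 0,"rz": 0},
  {"dx": 0,"dy": 0,"dz": 0,"rx": 0,"ry": 0,"rz": 0},
  {"dx": 0,"dy": 0,"dz": 0,"rx": 0,"ry": 0,"rz": 0},
  {"dx": 0,"dy": 0,"dz": -1.5,"rx": 0,"ry": 0,"rz": 0},
  {"dx": 0,"dy": 0,"dz": -5,"rx": 0,"ry": 0,"rz": 0},
  {"dx": 0,"dy": 0,"dz": -9.5,"rx": 0,"ry": 0,"rz": 0},
  {"dx": 0,"dy": 0,"dz": -14,"rx": 0,"ry": 0,"rz": 0},
], fingers=1)

```text
time_s: 30.25
tcp_pos: [0.6563, -0.1598, 0.2024]
ee_rot: [-3.135, 0.207, 0.0]
force: [0.3, -0.6, -0.1]
gripper_width: 0.0879
```

>>> send_rows([
  {"dx": -1,"dy": 3,"dz": 0,"rx": 0,"ry": 0,"rz": 0},
  {"dx": -3,"dy": 7,"dz": -2,"rx": 0,"ry": 0,"rz": 0},
  {"dx": -5,"dy": 11,"dz": -3,"rx": 0,"ry": 0,"rz": 0},
  {"dx": -7,"dy": 15,"dz": -3,"rx": 0,"ry": 0,"rz": 0},
  {"dx": -9,"dy": 19,"dz": -3,"rx": 0,"ry": 0,"rz": 0},
  {"dx": -11,"dy": 23,"dz": -3,"rx": 0,"ry": 0,"rz": 0},
  {"dx": -13,"dy": 27,"dz": -3,"rx": 0,"ry": 0,"rz": 0},
  {"dx": -15,"dy": 31,"dz": -3,"rx": 0,"ry": 0,"rz": 0},
])

```text
time_s: 31.05
tcp_pos: [0.466, -0.4489, 0.2316]
ee_rot: [3.134, -0.207, 0.002]
force: [0.1, -0.4, 0.4]
gripper_width: 0.0878
```

>>> send_rows([
  {"dx": -2,"dy": 4,"dz": 0,"rx": 0,"ry": 0,"rz": 0},
  {"dx": -4,"dy": 8,"dz": 0,"rx": 0,"ry": 0,"rz": 0},
  {"dx": -6,"dy": 11,"dz": 0,"rx": 0,"ry": 0,"rz": 0},
  {"dx": -8,"dy": 13,"dz": 0,"rx": 0,"ry": 0,"rz": 0},
  {"dx": -10,"dy": 14,"dz": 0,"rx": 0,"ry": 0,"rz": 0},
  {"dx": -12,"dy": 14,"dz": 0,"rx": 0,"ry": 0,"rz": 0},
  {"dx": -12,"dy": 14,"dz": 0,"rx": 0,"ry": 0,"rz": 0},
  {"dx": -12,"dy": 14,"dz": 0,"rx": 0,"ry": 0,"rz": 0},
])

```text
time_s: 31.85
tcp_pos: [0.3298, -0.5699, 0.2309]
ee_rot: [3.134, -0.208, 0.001]
force: [0.6, 0.0, 0.0]
gripper_width: 0.0879
```

```bash
python3 - <<'E'
from h import *
s=get_state();print(s['time_s'],s['tcp_pos'],s['force'],s['gripper_width'])
t=grab_frame('top');d=grab_frame('side');cv2.imwrite('pics/tf.png',t);cv2.imwrite('pics/sf.png',d)
q=lambda im,x,y,w=80,h=60,k=200/60:cv2.resize(im[y:y+h,x:x+w],(266,200),interpolation=cv2.INTER_CUBIC)
rows=[np.hstack([q(t,110,212),q(t,345,255),q(t,200,160)]),np.hstack([q(t,328,160),q(t,190,250),q(d,225,175)]),np.hstack([q(d,232,260),q(d,300,190),q(d,325,250)])]
cv2.imwrite('pics/fin.png',np.vstack(rows))
E
```

```text
31.85 [ 0.32975479 -0.56994355  0.23090935] [0.56832451 0.01879374 0.02789519] 0.08792238793799845
```

View pics/fin.png

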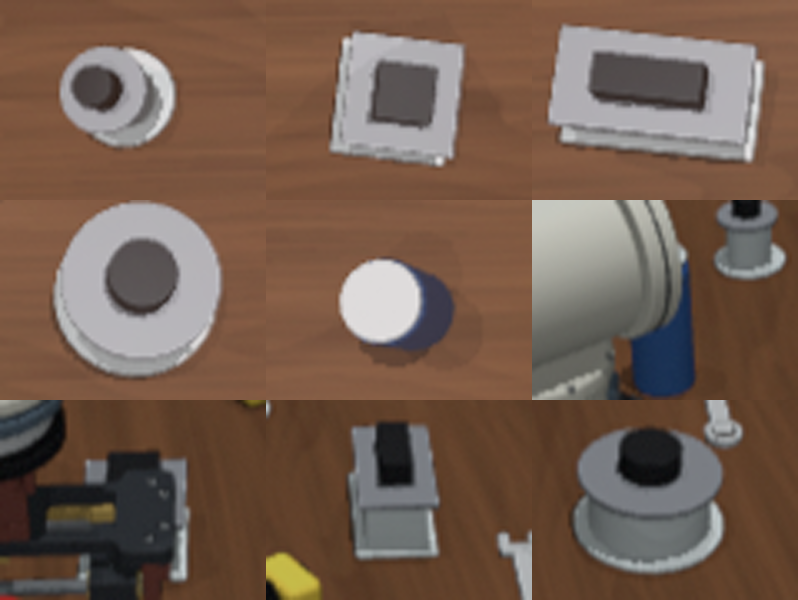

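All four caps sit flat and in line, and the can is standing at its old place. In the top view the small flange centre at (141,239) is within about 1 px of the rim centre measured earlier, (142,239).

```bash
python3 -c "
from station import *
print(job_done())"
```

```text
the job is handed in; nothing more can be done
None
```

I took the stack apart from the top down, put each cap in the collar of its own shape and size, released them all, and handed the job in after about 32 s of the 131 s. The hand-in gives no verdict.

- **Seating:** all four caps stopped within about 0.1 mm of the height expected for a seated cap. Contact forces stayed at or below about 9 N.
- **Final pictures:** the top view shows every flange flat, the oblong and square caps in line with their collars, and the blue can standing where it was. In the side view the arm hid the square cap, so that one was confirmed only from the top and wrist cameras.
- **Disagreement:** the top and wrist cameras differed by 2–6 mm on positions. I steered mostly by the wrist camera, comparing the held cap with its collar. I estimate the caps are at most 2–4 mm off centre, against the 10 mm allowed.

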